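# Secure the plate carrier and garnish unit after service

### The arm

A 6-joint arm with a two-finger parallel gripper is mounted at the origin on the work surface. World frame = base frame: x ahead of the robot, y to its left, z up, the work surface at z = 0. Lengths are in m, angles in rad, forces in N, time in s.
With the tool pointing down it reaches from about 0.35 to 0.775 m from the base axis. Payload 7.3 kg.
Tool frame: the origin (TCP) lies at the very end of the fingers, on their centre line; the grasp point (between the pads) lies 19 mm behind it (robot.tcp_to_grasp is the distance from the TCP to the grasp point, in m); z points along the fingers, y is the direction in which the jaws open and shut (so a half turn about z gives the same grasp; the last joint's range is limited). The gripper opens to 92 mm and grips with 3 to 60 N. Pads are 19 mm wide; open, the fingers measure 130 mm over their backs; the gripper's body (75 mm by 190 mm) begins 47 mm behind the grasp point.
Start: joints at [-1.36, 0.342, 1.524, -0, 1.275, -0.146], TCP at [0.183, -0.492, 0.227] pointing down, gripper open.
Joint ranges: [-2.53, 2.53], [-0.77, 2.02], [0.04, 2.7], [-1, 4.14], [0.28, 2.66], [-3.11, 3.11]. Speed limits (rad/s): [2.57, 2.57, 3.14, 3.14, 3.14, 3.14].

### API

Orientations are given as [roll, pitch, yaw] about the fixed x, y, z axes, in that order (R = Rz(yaw) Ry(pitch) Rx(roll)).
In Python, from cell import robot gives the robot as it stands.
- The arm moves only by the tool arm_command, never from a script. Its argument "motion" is a list that holds one entry, the list of rows, each a list of 7 numbers: the turn, a rotation vector about the tool's x, y, z in units of 90 degrees (1.0 is 90 degrees), then the shift along the tool's x, y, z in units of 30 cm (1.0 is 30 cm), then the opening, from -1 (shut) to 1 (fully open). In form: [[[wx, wy, wz, tx, ty, tz, grip], ...]]. A call has 1 to 8 rows; each row is the pose to reach, as a shift and turn from the pose commanded when the call began, along the tool's axes at that moment; what a row does not reach only later rows make up. A row lasts 1/10 s, in which the tool goes at most 50 mm and 8.59 degrees, less where a joint would pass 70% of its speed; a pose out of reach is approached as far as the arm can. A call with a number of a shift or a turn outside -1 to 1 is refused whole. A call with a gripper value outside its range is refused whole. The fingers move at their own pace and stop on an object; "grip_force" is the grip in N (left out, the last holds). Time passes only in rows, so rows that repeat a pose let the fingers close. It gives the time, the measured TCP pose, the force and the opening at its end, in the units of the state.
- robot.observe(): the state, without advancing time (a new reading comes with each control period).
- robot.read_camera(name): name is "side" or "top" or "wrist"; returns a dict with "image" (480x640x3 uint8, red, green, blue), "z_map" (480x640 float32, m along the optical axis (not along the pixel's ray), 0 where there is no reading), "fov_y" (degrees; the focal length in pixels is half the picture's height over the tangent of half this angle, whatever the lens; pixels are square), "cx", "cy" (the principal point, pixels), "cam_to_world" (4x4, takes a point from camera to world coordinates). Camera axes: x right, y down, z forward; pixel columns grow to the right and rows downward; lengths in m; the calibration is good to about 2 mm. The wrist camera is an equidistant fisheye: a pixel r from the principal point sees the ray r / f radians off the axis. A picture is of the moment at which its call begins.
- robot.hand_in(): hands the job in, once; it reports no verdict.
The state is a dict: "time": time; "qpos": joint angles; "qvel": joint speeds; "joint_efforts": joint torques, N m; "tool_pos": TCP position; "tool_rot": TCP orientation; "contact_force": force on the tool from outside, world axes, zero at the start; "torque": the same for the moment, N m; "opening": finger opening in m.
Only numpy, scipy, OpenCV 4.12 (cv2) and the standard library are available. Lean on these libraries where they do the work, as an engineer would, in place of code of your own. Each camera call takes 0.05 s, during which the arm holds its last target.

### The job

Make the plating station safe to move: take every square guide post from the grey rack and push it down over a free stub of the plate carrier, fully home until the spring button pops through its hole, and press every loose cover down level onto the ledge of a free well of the garnish unit, under its spring catches. Only when all of these are fitted, press the black tab of the plate stop fully down so that its lip tips up against the plates. Leave everything else on the table where it stands.

Things in the scene. Friction and masses are not known exactly. Their poses are not given: they have to be found in the camera images.
- carrier: fixed steel plate carrier; origin on the table under its plate stack, z up. Cross-shaped foot 12 mm thick: arms 50 x 225 mm along y, 60 mm wide from x -165 to +110 mm. Stack of plates 120 mm across, top 60 mm above the table. Stubs at x,y = 0,+95; 0,-95; +92,0 mm; rocking plate stop at -x (its side plates reach 46 mm up)
- stub0 (a point): carrier's +y stub: point on its axis, on top of the foot (12 mm above the table), axes as the carrier. Stub 22 x 22 mm square, sides along x and y, 55 mm tall plus an 8 mm conical tip (top 75 mm above the table). A spring button sticks out of its +x face, 30 mm above this point
- stub1 (a point): the same for the carrier's -y stub (button on its +x face)
- stub2 (a point): the same for the carrier's +x stub (button on its +x face)
- button0 (a joint): spring button of stub0, a cone 12 mm wide at the stub's face that sticks out 6 mm; 0 m = fully out, 0.0075 m = pushed right in. A post pushed down rides over it (about 8 to 15 N downwards); at the bottom it pops out through the post's hole
- button1 (a joint): the same for stub1
- button2 (a joint): the same for stub2
- stop (a joint): rocking plate stop, 0 rad = tab up and lip down, 0.6 rad = tab fully down and lip tipped up. Turns on a level pin along the carrier's y, at carrier x -100 mm, 36 mm above the table. Held by friction (about 2 N at the tab), stays where it is left
- stop_tab (a point): middle of the top of the plate stop's black press tab, 26 x 42 mm, 45 mm from the pin towards the carrier's -x; about 54 mm above the table when up, 27 mm when fully down. The lip is at the other end, beside the plate stack
- well0 (a point): well at the -y end of the fixed garnish unit, a steel block 94 (x) x 246 (y) x 47 mm high left or right of the carrier, with three wells 64 x 64 mm in a row, 80 mm apart. Point: middle of the well at its ledge, 27 mm above the table, 20 mm below the rim; axes as the unit. On both x sides, 12 mm above the ledge, a cone-shaped spring catch sticks out 6 mm (see well1)
- cover0: loose flat steel cover 60 x 60 x 6 mm, 200 g, with an upright black grip in the middle, 34 mm (its x) by 16 mm (its y), 6 to 46 mm above its underside; origin in the middle of the underside, z up. Fits any well at any quarter turn, 2 mm to spare all round. May be absent
- post0: loose square tube (guide post), aluminium, 31 x 31 mm outside, 25 x 25 inside, 120 mm long, 200 g, open at both ends; origin in the middle of its lower end, z up along it. A 15 mm square hole goes through both x faces, centred 30 mm above the lower end; y faces plain. Stands in the grey rack (see post1). May be absent
- well1 (a point): the same for the middle well. A cover laid into a well rests on its two catches, about 4 mm below the rim, until pushed straight down (10 to 15 N) past them onto the ledge; they then spring out again over it
- cover1: loose flat steel cover 60 x 60 x 6 mm, 200 g, with an upright black grip in the middle, 34 mm (its x) by 16 mm (its y), 6 to 46 mm above its underside; origin in the middle of the underside, z up. Fits any well at any quarter turn, 2 mm to spare all round. May be absent
- post1: the same. The fixed grey rack, 76 x 236 x 40 mm high, stands on the side of the carrier away from the garnish unit; its three pockets, 38 x 40 mm, 75 mm apart, floor 6 mm above the table, hold the posts upright. May be absent
- well2 (a point): the same for the well at the unit's +y end
- cover2: loose flat steel cover 60 x 60 x 6 mm, 200 g, with an upright black grip in the middle, 34 mm (its x) by 16 mm (its y), 6 to 46 mm above its underside; origin in the middle of the underside, z up. Fits any well at any quarter turn, 2 mm to spare all round. May be absent
- post2: the same. May be absent
- bowl: white bowl 90 mm across, 45 mm high, bystander, loose; origin at the underside
- sauce: red sauce bottle 48 mm across, 100 mm high, bystander, loose; origin at the underside
- jar: glass jar 56 mm across, 70 mm high, bystander, loose; origin at the underside
- pepper: pepper pot 44 mm across, 75 mm high, bystander, loose; origin at the underside
Not all that is in view belongs to the job. Leave any yellow look-alike of the post1 alone.

How it is judged:
By the outcome, as a careful person would: the job done as asked, in the order asked, and still so for the second after the job is handed in, with the robot touching nothing.
Of post0, post1, post2 only 2 to 3 are there at a start; the rules pass over those that are not, and their reading is None.
Of cover0, cover1, cover2 only 2 to 3 are there at a start; the rules pass over those that are not, and their reading is None.
At some moment in a run one of cover0, cover1, cover2 may be knocked a few centimetres aside while the robot is not near it.
It also fails if it takes over 210 s, if anything falls off the work surface, if the arm or the gripper's body presses on something with over 40 N, if the wrist force passes 120 N, or if a joint passes its speed limit or range.

## Working session

There is one attempt and no reset: what is moved stays moved. The work goes in short steps, Python scripts to look and compute and a tool call to move; the robot and the scene stay as the last step left them, time stands still between calls to the robot, and variables do not carry over. Pictures are saved under pics/ and viewed, and the job is handed in when it is done.

Besides the shell and the picture viewer there is one more tool, called after "Emit:" as name([rows], argument=value, ...), one row to a line, values as JSON. arm_command: Moves the arm, as the interface text tells. Its arguments: {"type":"object","properties":{"motion":{"type":"array"},"grip_force":{"type":"number"}},"required":["motion"]}

```bash
mkdir -p pics; ls
cat > h.py <<'E'
import numpy as np, cv2
from cell import robot
def cam(n):
    d=robot.read_camera(n); d['f']=240/np.tan(np.radians(d['fov_y'])/2); return d
def save(d,fn): cv2.imwrite('pics/'+fn,cv2.cvtColor(d['image'],cv2.COLOR_RGB2BGR))
E
python3 - <<'E'
from h import *
s=robot.observe(); print(s)
for n in ['top','side','wrist']:
    d=cam(n); save(d,n+'0.png'); print(n,d['fov_y'],d['cx'],d['cy'],np.round(d['cam_to_world'],3).tolist())
    np.savez(n+'0.npz',**d)
E
```

```text
pics
{'time': 0.0, 'qpos': array([-1.35998453e+00,  3.42758978e-01,  1.52501715e+00, -3.19926267e-05,
        1.27537763e+00, -1.45976130e-01]), 'qvel': array([ 1.51320192e-03, -1.46643698e-03, -2.76989582e-05, -1.06879142e-03,
        2.07604683e-03, -6.95035246e-04]), 'joint_efforts': array([ 6.93579950e-04, -4.31241381e+01, -2.44213593e+01,  7.19156535e-02,
        5.60371298e-02, -1.28886263e-04]), 'tool_pos': array([ 0.18330307, -0.491531  ,  0.22602609]), 'tool_rot': array([-3.14004371e+00, -1.96807737e-04,  3.56797115e-01]), 'contact_force': array([-1.05031292, -0.19940856, -0.34242802]), 'torque': array([-0.01588985, -0.0028398 , -0.01943097]), 'opening': 0.09153343732800183}
top 52.401027548392726 307.73886471444166 235.43561064132734 [[0.018, -0.991, 0.133, 0.383], [-1.0, -0.019, -0.009, 0.011], [0.011, -0.133, -0.991, 1.298], [0.0, 0.0, 0.0, 1.0]]
side 57.04271181138105 319.7815392043235 238.90174318801226 [[-0.699, -0.55, 0.458, 0.053], [-0.715, 0.54, -0.443, 0.472], [-0.003, -0.637, -0.771, 0.884], [0.0, 0.0, 0.0, 1.0]]
wrist 65.70646984690485 315.3166409193539 243.99992185181398 [[0.35, -0.9, -0.26, 0.255], [-0.937, -0.337, -0.095, -0.465], [-0.002, 0.276, -0.961, 0.384], [0.0, 0.0, 0.0, 1.0]]
```

View pics/top0.png

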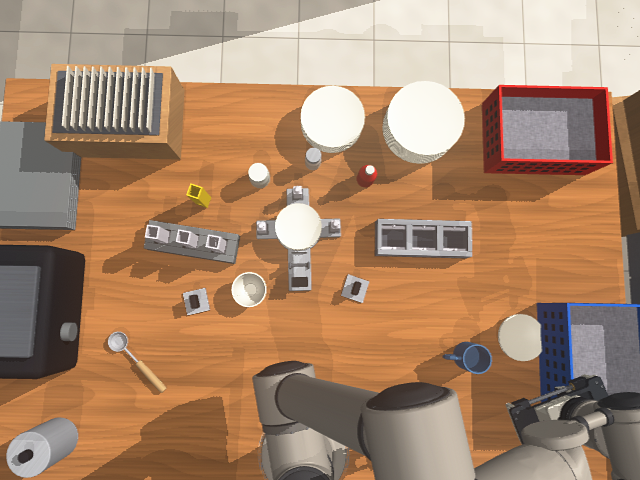

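View pics/side0.png

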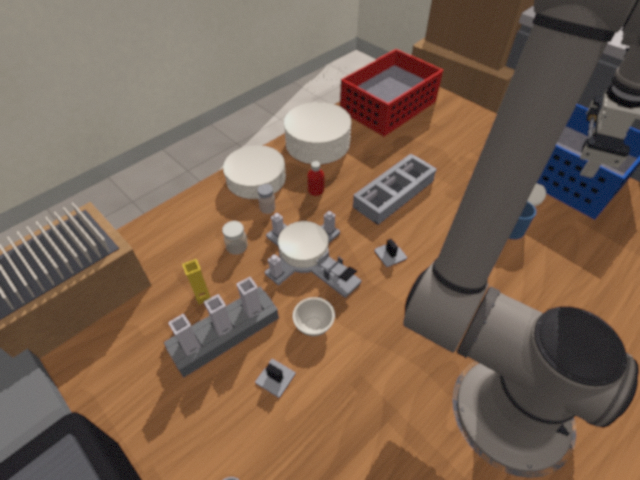

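View pics/wrist0.png

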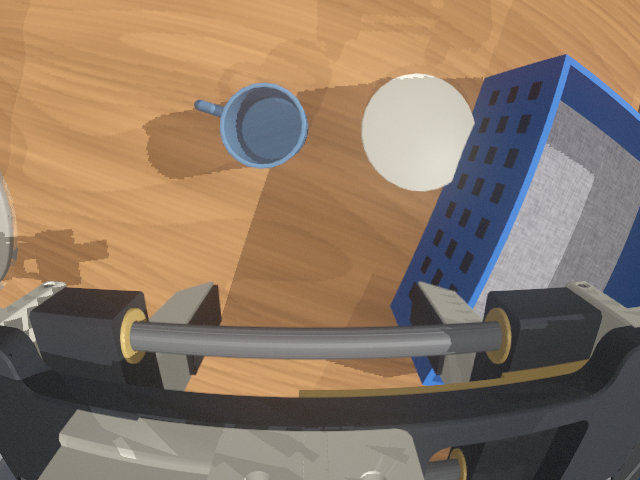

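Run:
```python
import cv2,numpy as np
a=cv2.imread('pics/top0.png')[160:320,130:390]; cv2.imwrite('pics/topz.png',cv2.resize(a,None,fx=3,fy=3,interpolation=cv2.INTER_CUBIC))
a=cv2.imread('pics/side0.png')[200:400,150:410]; cv2.imwrite('pics/sidez.png',cv2.resize(a,None,fx=3,fy=3,interpolation=cv2.INTER_CUBIC))
```

```text
(no output)
```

View pics/topz.png

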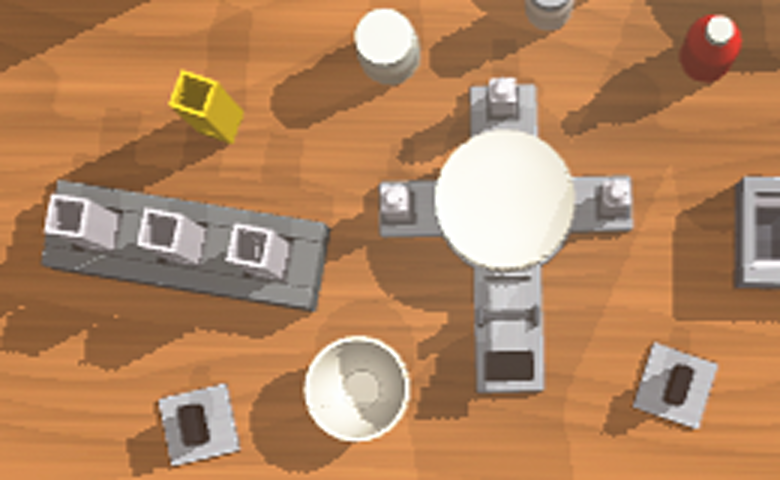

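View pics/sidez.png

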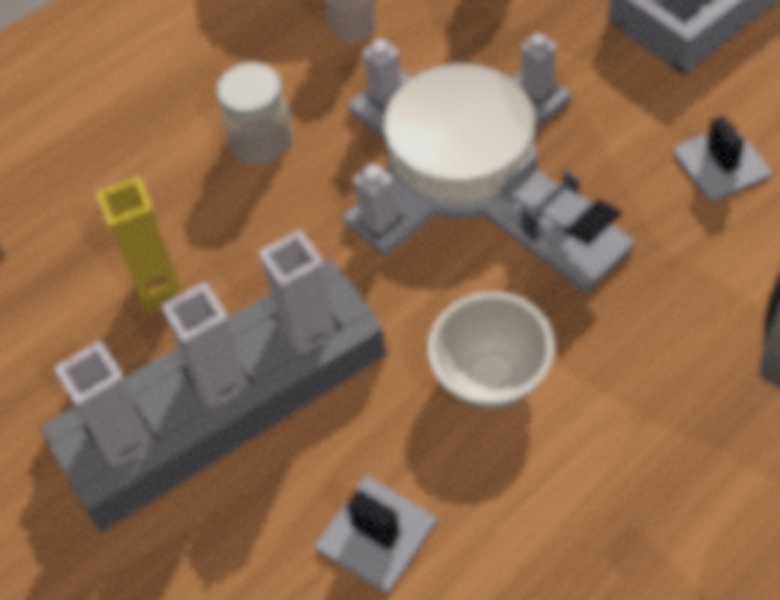

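```bash
cat >> h.py <<'E'
from scipy.spatial.transform import Rotation as Ro
def ray(d,u,v,fish=False):
    x=(np.asarray(u,float)-d['cx'])/d['f']; y=(np.asarray(v,float)-d['cy'])/d['f']
    if fish:
        r=np.hypot(x,y); s=np.where(r>1e-9,np.sin(r)/np.maximum(r,1e-9),1.); c=np.cos(r)
        v=np.stack([x*s,y*s,c],-1)
    else: v=np.stack([x,y,np.ones_like(x)],-1)
    return v@d['cam_to_world'][:3,:3].T
def onplane(d,u,v,z,fish=False):
    r=ray(d,u,v,fish); o=d['cam_to_world'][:3,3]
    return o+r*((z-o[2])/r[...,2])[...,None]
def project(d,P,fish=False):
    M=np.linalg.inv(d['cam_to_world']); p=np.asarray(P)@M[:3,:3].T+M[:3,3]
    if fish:
        t=np.arctan2(np.hypot(p[...,0],p[...,1]),p[...,2]); q=p[...,:2]/np.maximum(np.hypot(p[...,0],p[...,1]),1e-9)[...,None]*t[...,None]
    else: q=p[...,:2]/p[...,2:]
    return q*d['f']+[d['cx'],d['cy']]
def cloud(d,fish=False):
    u,v=np.meshgrid(np.arange(640),np.arange(480)); r=ray(d,u,v,fish)
    Ri=d['cam_to_world'][:3,:3]; zc=(r@Ri)[...,2]
    P=d['cam_to_world'][:3,3]+r*(d['z_map']/zc)[...,None]; P[d['z_map']<=0]=np.nan; return P
def rel(tp,yaw):
    """command from current commanded-ish pose (measured) to tool-down pose"""
    s=robot.observe(); R0=Ro.from_euler('xyz',s['tool_rot']); R1=Ro.from_euler('xyz',[np.pi,0,yaw])
    w=(R0.inv()*R1).as_rotvec()/(np.pi/2); t=R0.inv().apply(np.array(tp)-s['tool_pos'])/0.3
    print('t',s['time'],'pos',np.round(s['tool_pos'],4),'rot',np.round(s['tool_rot'],4),'F',np.round(s['contact_force'],1),'open',round(s['opening'],4))
    print('ROW',np.round(np.r_[w,t],4).tolist(),'min rows',np.ceil(max(np.linalg.norm(t)*.3/.05,np.degrees(np.linalg.norm(w)*np.pi/2)/8.59)))
E
python3 - <<'E'
from h import *
d=dict(np.load('top0.npz'))
P=cloud(d)
def g(n,u,v): print(n,np.round(P[v,u],3))
for n,u,v in [('plates',298,226),('stub+y',261,226),('stub-y',335,226),('stub+x',297,188),('tab',299,282),('cov a plate',187,303),('grip a',194,302),('cov b grip',356,288),('bowl',250,290),('well1',424,236),('well0',455,236),('well2',393,236),('unit rim',424,254),('rack',190,232),('yellow',194,188),('jar',258,170),('pepper',313,157),('sauce',370,168),('table',300,330)]: g(n,u,v)
print(np.round(P[232:240:2,150:164:2,2],3))
ok=np.isfinite(P[...,2])&(P[...,2]<.5)&(P[...,2]>-.1);print(ok.mean())
# carrier plate stack circle
m=(np.abs(P[...,2]-.06)<.006)
m=m&(np.abs(P[...,1]-P[226,298,1])<.08)&(np.abs(P[...,0]-P[226,298,0])<.08);print('plates',m.sum(),np.nanmean(P[m],0))
E
```

```text
plates [0.574 0.025 0.054]
stub+y [0.568 0.118 0.079]
stub-y [ 0.572 -0.069  0.075]
stub+x [0.67  0.03  0.072]
tab [0.43  0.02  0.054]
cov a plate [0.372 0.311 0.01 ]
grip a [0.375 0.284 0.05 ]
cov b grip [ 0.417 -0.126  0.045]
bowl [0.408 0.149 0.002]
well1 [ 0.56  -0.311  0.012]
well0 [ 0.561 -0.392  0.017]
well2 [ 0.559 -0.229  0.006]
unit rim [ 0.508 -0.302  0.047]
rack [0.544 0.287 0.121]
yellow [0.661 0.291 0.085]
jar [0.716 0.131 0.07 ]
pepper [ 0.753 -0.01   0.072]
sauce [ 0.719 -0.155  0.098]
table [0.307 0.015 0.002]
[[0.106 0.088 0.065 0.053 0.131 0.11  0.094]
 [0.102 0.087 0.067 0.049 0.123 0.11  0.095]
 [0.094 0.078 0.064 0.126 0.124 0.102 0.089]
 [0.116 0.126 0.122 0.123 0.118 0.104 0.086]]
0.7458528645833333
plates 201 [0.57649199 0.02849557 0.0557449 ]
```

Run:
```python
from h import *
rel([0.42,0.03,0.32],0)
```

```text
t 0.15 pos [ 0.1833 -0.4916  0.2262] rot [-3.1404e+00 -1.0000e-04  3.5680e-01] F [ 1.  -0.3 -0.1] open 0.0919
ROW [-0.0007, 0.0, 0.2271, 1.3466, -1.3541, -0.3108] min rows 12.0
```

Emit:
arm_command([
  [[0, 0, 0.12, 0.67, -0.68, -0.31, 1], [0, 0, 0.12, 0.67, -0.68, -0.31, 1], [0, 0, 0.12, 0.67, -0.68, -0.31, 1], [0, 0, 0.12, 0.67, -0.68, -0.31, 1], [0, 0, 0.12, 0.67, -0.68, -0.31, 1], [0, 0, 0.12, 0.67, -0.68, -0.31, 1], [0, 0, 0.12, 0.67, -0.68, -0.31, 1]],
])

```text
time: 0.85
tool_pos: [0.3024, -0.2267, 0.3218]
tool_rot: [3.139, -0.003, 0.174]
contact_force: [-0.1, -0.9, 0.2]
opening: 0.0915
```

Run:
```python
from h import *
rel([0.42,0.03,0.32],0)
d=cam('wrist');save(d,'w1.png');np.savez('w1.npz',**d)
```

```text
t 0.85 pos [ 0.3024 -0.2267  0.3218] rot [ 3.1394 -0.0032  0.1745] F [-0.1 -0.9  0.2] open 0.0915
ROW [0.0012, -0.0022, 0.1111, 0.5347, -0.7746, 0.0059] min rows 6.0
```

View pics/w1.png

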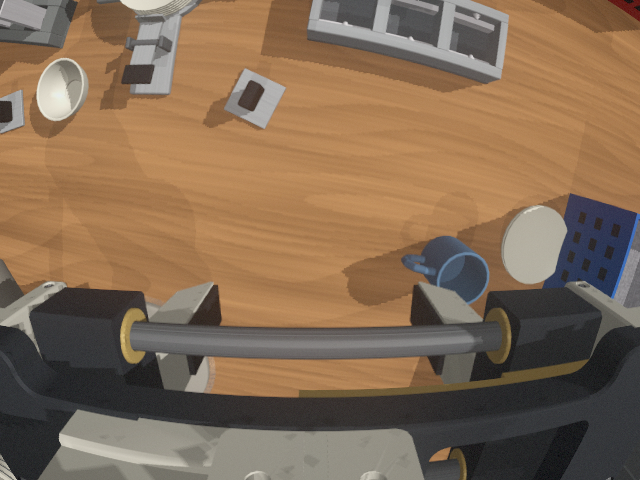

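Emit:
arm_command([
  [[0, 0, 0.11, 0.65, -0.8, 0.0, 1], [0, 0, 0.11, 0.65, -0.8, 0.0, 1], [0, 0, 0.11, 0.65, -0.8, 0.0, 1], [0, 0, 0.11, 0.65, -0.8, 0.0, 1], [0, 0, 0.11, 0.65, -0.8, 0.0, 1], [0, 0, 0.11, 0.65, -0.8, 0.0, 1], [0, 0, 0.11, 0.65, -0.8, 0.0, 1], [0, 0, 0.11, 0.65, -0.8, 0.0, 1]],
])

```text
time: 1.7
tool_pos: [0.4534, 0.0397, 0.3184]
tool_rot: [-3.141, 0.002, -0.002]
contact_force: [0.0, 0.3, -0.8]
opening: 0.0919
```

Run:
```python
from h import *
rel([0.42,0.03,0.32],0)
d=cam('wrist');save(d,'w2.png');np.savez('w2.npz',**d)
```

```text
t 1.7 pos [0.4534 0.0397 0.3184] rot [-3.1414e+00  2.0000e-03 -1.9000e-03] F [ 0.   0.3 -0.8] open 0.0919
ROW [-0.0001, 0.0013, -0.0012, -0.1114, 0.0326, -0.0051] min rows 1.0
```

View pics/w2.png

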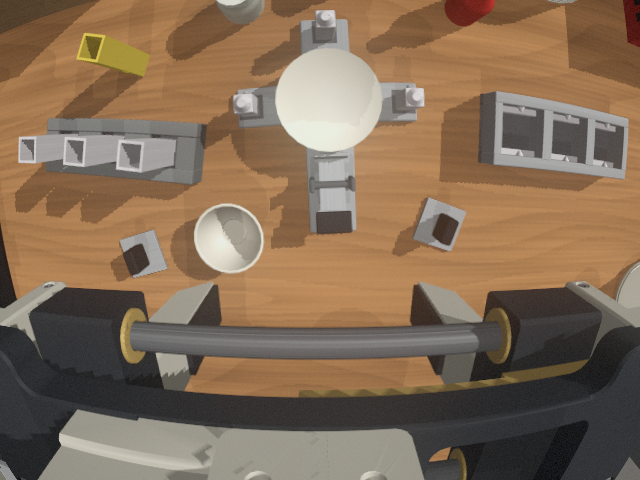

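```bash
cat > seg.py <<'E'
from h import *
def rects(d,zlo,zhi,zp,box,fish=True,minpix=30):
    P=cloud(d,fish); m=(P[...,2]>zlo)&(P[...,2]<zhi)&(P[...,0]>box[0])&(P[...,0]<box[1])&(P[...,1]>box[2])&(P[...,1]<box[3])
    m=m.astype(np.uint8); n,l,st,c=cv2.connectedComponentsWithStats(m)
    for i in range(1,n):
        if st[i,4]<minpix: continue
        cs,_=cv2.findContours((l==i).astype(np.uint8),cv2.RETR_EXTERNAL,cv2.CHAIN_APPROX_NONE)
        q=cs[0][:,0,:]; W=onplane(d,q[:,0],q[:,1],zp,fish)[:,:2]*1000
        (cx,cy),(w,h),a=cv2.minAreaRect(W.astype(np.float32))
        print(f'z~{np.median(P[l==i][:,2]):.4f} n{st[i,4]} px({c[i][0]:.0f},{c[i][1]:.0f}) ctr({cx:.1f},{cy:.1f}) size {w:.1f}x{h:.1f} ang {a:.1f}')
E
python3 - <<'E'
from seg import *
d=dict(np.load('w2.npz'))
print('table',np.nanmedian(cloud(d,1)[200:280,270:400,2]))
print('unit');rects(d,.042,.053,.047,(.4,.7,-.5,-.15))
print('rack');rects(d,.034,.046,.040,(.4,.7,.15,.45))
print('posttops');rects(d,.118,.135,.126,(.4,.7,.15,.5))
print('cov grips');rects(d,.036,.055,.046,(.3,.48,-.3,.45))
print('cov plates');rects(d,.004,.05,.006,(.3,.48,-.3,.45))
print('plates');rects(d,.055,.068,.06,(.45,.7,-.05,.12))
print('stubs');rects(d,.0655,.085,.075,(.45,.75,-.1,.16),minpix=10)
print('tab');rects(d,.048,.06,.054,(.38,.47,-.05,.1),minpix=10)
print('foot');rects(d,.007,.09,.012,(.38,.72,-.13,.18))
E
```

```text
table 6.374806907688546e-05
unit
z~0.0467 n4680 px(557,136) ctr(554.4,-300.9) size 248.5x93.9 ang 89.9
rack
z~0.0405 n107 px(133,61) ctr(643.8,268.2) size 7.8x31.7 ang 73.2
z~0.0401 n4729 px(132,146) ctr(533.3,301.9) size 238.1x76.6 ang 82.0
z~0.0432 n344 px(203,224) ctr(430.3,177.4) size 22.6x68.4 ang 54.2
posttops
z~0.1201 n263 px(91,47) ctr(645.9,277.7) size 33.7x31.1 ang 72.9
z~0.1250 n369 px(29,149) ctr(544.3,373.9) size 39.1x31.2 ang 84.1
z~0.1252 n438 px(76,151) ctr(533.4,299.0) size 37.8x32.2 ang 80.5
z~0.1255 n484 px(131,155) ctr(523.0,227.8) size 35.3x32.4 ang 79.9
cov grips
z~0.0457 n1681 px(332,207) ctr(449.9,20.7) size 61.2x53.7 ang 0.2
z~0.0439 n1054 px(224,242) ctr(412.1,148.2) size 86.8x86.9 ang 87.8
z~0.0452 n339 px(448,231) ctr(421.7,-124.6) size 18.7x34.1 ang 74.7
z~0.0452 n302 px(132,262) ctr(380.6,285.8) size 34.8x21.1 ang 16.3
cov plates
z~0.0404 n1802 px(331,201) ctr(445.5,19.2) size 68.4x61.0 ang 2.5
z~0.0064 n1754 px(439,224) ctr(421.0,-126.8) size 60.9x61.1 ang 72.3
z~0.0226 n3724 px(228,238) ctr(401.1,158.3) size 94.9x95.0 ang 87.8
z~0.0067 n1483 px(142,254
[... 154 characters left out ...]
.4) size 12.5x22.9 ang 89.6
stubs
z~0.0696 n161 px(231,2) ctr(689.2,133.1) size 34.5x7.7 ang 84.0
z~0.0699 n335 px(325,19) ctr(665.1,30.2) size 21.1x21.8 ang 5.4
z~0.0696 n337 px(414,97) ctr(580.2,-66.3) size 21.2x21.2 ang 3.9
z~0.0698 n352 px(242,103) ctr(571.3,118.7) size 21.2x21.1 ang 2.7
tab
z~0.0512 n730 px(334,222) ctr(434.7,19.1) size 25.5x41.3 ang 2.5
foot
z~0.0422 n875 px(240,9) ctr(701.3,138.2) size 63.9x33.2 ang 84.5
z~0.0262 n56 px(450,5) ctr(720.9,-135.1) size 7.4x21.9 ang 48.9
z~0.0462 n17298 px(328,114) ctr(549.1,24.5) size 229.9x233.4 ang 48.4
z~0.0197 n2321 px(232,234) ctr(409.4,150.2) size 80.7x81.3 ang 0.3
z~0.0391 n487 px(443,229) ctr(416.6,-131.4) size 31.3x41.0 ang 76.5
```

Run:
```python
from h import *
rel([0.53,0.20,0.27],1.428)
```

```text
t 1.75 pos [0.4528 0.0384 0.3186] rot [ 3.141e+00  2.200e-03 -3.200e-03] F [-0.6  0.1  0.4] open 0.0914
ROW [-0.0007, 0.0014, -0.9111, 0.2561, -0.5396, 0.161] min rows 10.0
```

Emit:
arm_command([
  [[0, 0, -0.09, 0.03, -0.06, 0.02, 0.5], [0, 0, -0.18, 0.06, -0.12, 0.04, 0.5], [0, 0, -0.27, 0.1, -0.18, 0.06, 0.5], [0, 0, -0.36, 0.13, -0.25, 0.08, 0.5], [0, 0, -0.45, 0.16, -0.32, 0.1, 0.5], [0, 0, -0.54, 0.2, -0.4, 0.12, 0.5], [0, 0, -0.63, 0.23, -0.47, 0.14, 0.5], [0, 0, -0.72, 0.25, -0.54, 0.16, 0.5]],
])

```text
time: 2.55
tool_pos: [0.5291, 0.1985, 0.271]
tool_rot: [-3.141, 0.001, 1.129]
contact_force: [-1.2, -0.1, 0.4]
opening: 0.0687
```

Emit:
arm_command([
  [[0, 0, -0.095, 0, 0, 0, 0.5], [0, 0, -0.19, 0, 0, 0, 0.5], [0, 0, -0.19, 0, 0, 0, 0.5], [0, 0, -0.19, 0, 0, 0, 0.5]],
])

```text
time: 2.95
tool_pos: [0.5285, 0.1986, 0.2715]
tool_rot: [-3.141, 0.001, 1.419]
contact_force: [-0.6, -1.2, -0.9]
opening: 0.069
```

```bash
cat > rk.py <<'E'
from seg import *
import sys
d=cam('wrist');save(d,sys.argv[1]+'.png');np.savez(sys.argv[1]+'.npz',**d)
print('rack');rects(d,.034,.046,.040,(.4,.7,.15,.45))
print('posttops');rects(d,.123,.135,.126,(.4,.7,.15,.5))
E
python3 rk.py w3; python3 -c "
from h import *
rel([.523,.228,.25],1.428)"
```

```text
rack
z~0.0399 n9900 px(304,118) ctr(533.6,303.1) size 235.3x76.5 ang 82.1
z~0.0401 n82 px(302,57) ctr(542.2,362.6) size 3.4x29.9 ang 80.8
z~0.0429 n37 px(305,101) ctr(535.9,314.0) size 2.1x25.7 ang 81.3
z~0.0410 n62 px(400,116) ctr(633.8,287.0) size 31.3x6.5 ang 82.0
z~0.0420 n45 px(426,116) ctr(662.1,282.7) size 17.5x4.5 ang 82.2
z~0.0388 n44 px(304,194) ctr(520.8,217.5) size 1.1x24.3 ang 81.2
z~0.0405 n57 px(465,229) ctr(696.4,152.4) size 10.2x9.1 ang 37.4
z~0.0446 n243 px(231,243) ctr(431.9,175.3) size 19.5x69.9 ang 54.4
posttops
z~0.1259 n541 px(299,18) ctr(544.4,377.2) size 32.4x31.0 ang 82.0
z~0.1260 n514 px(300,107) ctr(533.9,301.8) size 30.6x30.7 ang 80.9
z~0.1259 n552 px(300,195) ctr(522.8,230.1) size 30.9x30.8 ang 81.3
t 3.0 pos [0.5285 0.1989 0.2717] rot [-3.1415e+00  4.0000e-04  1.4194e+00] F [ 1.2 -0.7  0.5] open 0.0687
ROW [-0.0, 0.0003, -0.0055, 0.0932, -0.0327, 0.0721] min rows 1.0
```

View pics/w3.png

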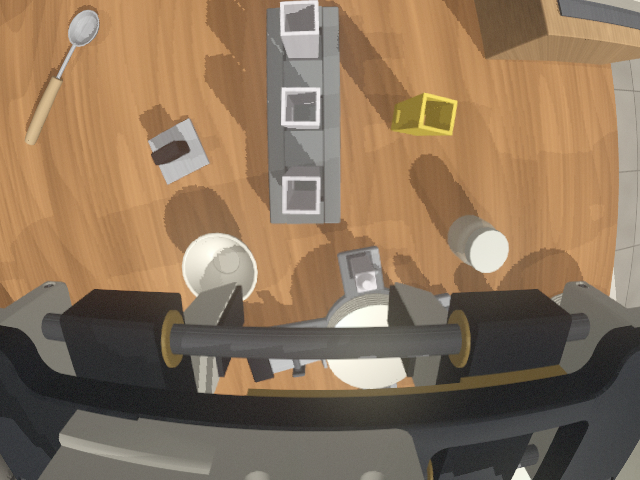

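Emit:
arm_command([
  [[0, 0, -0.005, 0.1, -0.034, 0.05, 0.3], [0, 0, -0.005, 0.1, -0.034, 0.2, 0.3], [0, 0, -0.005, 0.1, -0.034, 0.3, 0.3], [0, 0, -0.005, 0.1, -0.034, 0.4, 0.3], [0, 0, -0.005, 0.1, -0.034, 0.5, 0.3], [0, 0, -0.005, 0.1, -0.034, 0.6, 0.3], [0, 0, -0.005, 0.1, -0.034, 0.6, 0.3]],
])

```text
time: 3.7
tool_pos: [0.5201, 0.23, 0.088]
tool_rot: [-3.134, 0.004, 1.43]
contact_force: [-1.2, -0.7, 0.3]
opening: 0.0596
```

Emit:
arm_command([
  [[0, 0, 0, 0, 0, 0, -1], [0, 0, 0, 0, 0, 0, -1], [0, 0, 0, 0, 0, 0, -1], [0, 0, 0, 0, 0, 0, -1]],
], grip_force=40)

```text
time: 4.1
tool_pos: [0.5231, 0.2317, 0.093]
tool_rot: [3.14, -0.001, 1.432]
contact_force: [0.4, 1.0, 0.3]
opening: 0.0322
```

Emit:
arm_command([
  [[0, 0, 0, 0, 0, -0.05, -1], [0, 0, 0, 0, 0, -0.15, -1], [0, 0, 0, 0, 0, -0.3, -1], [0, 0, 0, 0, 0, -0.45, -1], [0, 0, 0, 0, 0, -0.6, -1], [0, 0, 0, 0, 0, -0.6, -1]],
])

```text
time: 4.7
tool_pos: [0.525, 0.2324, 0.2792]
tool_rot: [3.129, -0.005, 1.433]
contact_force: [0.2, 0.0, -2.1]
opening: 0.0308
```

Run:
```python
from seg import *
d=cam('side'); cv2.imwrite('pics/s4.png',cv2.cvtColor(cv2.resize(d['image'][100:400,120:440],None,fx=2,fy=2),cv2.COLOR_RGB2BGR))
d=cam('wrist');save(d,'w4.png');np.savez('w4.npz',**d)
rel([.5,.1,.27],np.pi/2+.048)
```

```text
t 4.8 pos [0.5225 0.2315 0.2725] rot [ 3.1398e+00 -7.0000e-04  1.4327e+00] F [-0.3  0.1 -2.7] open 0.0309
ROW [0.0012, -0.0003, -0.1185, -0.4446, -0.014, 0.0081] min rows 3.0
```

View pics/s4.png

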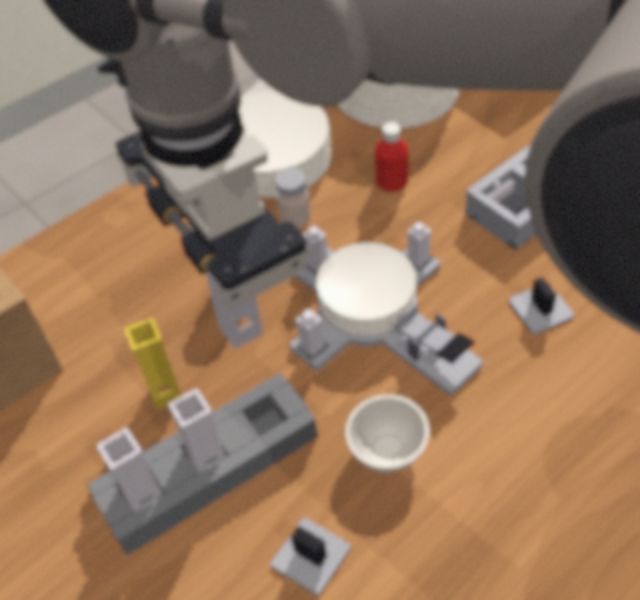

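View pics/w4.png

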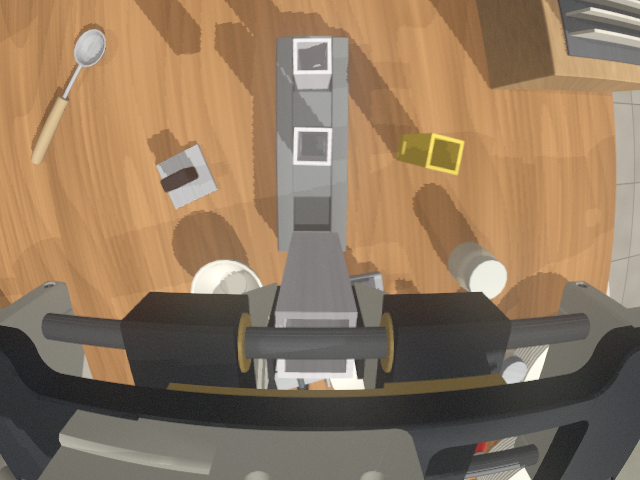

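Emit:
arm_command([
  [[0, 0, -0.04, -0.15, 0, 0, -1], [0, 0, -0.08, -0.3, 0.02, 0, -1], [0, 0, -0.12, -0.45, 0.04, 0, -1], [0, 0, -0.12, -0.6, 0.05, 0, -1], [0, 0, -0.12, -0.75, 0.05, 0, -1], [0, 0, -0.12, -0.9, 0.05, 0, -1], [0, 0, -0.12, -1.0, 0.05, 0, -1], [0, 0, -0.12, -1.0, 0.05, 0, -1]],
])

```text
time: 5.6
tool_pos: [0.4946, -0.0709, 0.2695]
tool_rot: [-3.137, -0.0, 1.617]
contact_force: [-1.0, 1.3, -2.5]
opening: 0.0311
```

```bash
cat > cr.py <<'E'
from seg import *
import sys
s=robot.observe(); print(np.round(s['tool_pos'],4),np.round(s['tool_rot'],4))
d=cam('wrist');save(d,sys.argv[1]+'.png');np.savez(sys.argv[1]+'.npz',**d)
print('stubs');rects(d,.0655,.085,.068,(.45,.75,-.12,.16),minpix=10)
print('unit');rects(d,.042,.053,.047,(.4,.7,-.5,-.15))
print('held');zt=s['tool_pos'][2]+.035;rects(d,zt-.008,zt+.008,zt,(.35,.75,-.3,.5))
E
python3 cr.py w5
```

```text
[ 0.4946 -0.0709  0.2695] [-3.1373 -0.      1.6166]
stubs
z~0.0697 n414 px(402,31) ctr(571.4,119.7) size 22.2x21.8 ang 1.6
z~0.0702 n1310 px(527,45) ctr(713.0,133.4) size 50.5x50.7 ang 82.2
z~0.0700 n365 px(487,130) ctr(667.2,29.5) size 22.6x22.2 ang 1.1
z~0.0741 n273 px(546,176) ctr(747.4,-9.5) size 33.3x16.7 ang 87.3
z~0.0697 n420 px(399,218) ctr(580.6,-68.2) size 21.9x22.0 ang 89.0
unit
z~0.0468 n143 px(323,383) ctr(516.4,-288.0) size 16.6x18.1 ang 2.8
held
z~0.3023 n2130 px(315,315) ctr(496.2,-58.6) size 49.0x9.5 ang 2.8
z~0.3020 n1160 px(315,370) ctr(497.2,-82.8) size 33.2x8.5 ang 2.9
```

View pics/w5.png

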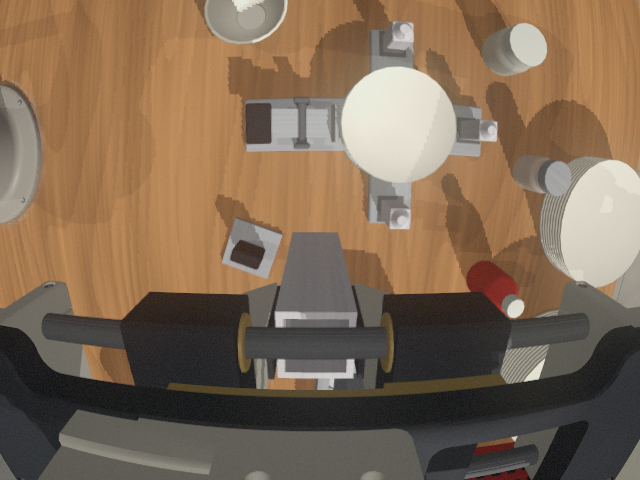

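Run:
```python
from h import *
a=cv2.imread('pics/w5.png')[225:400,250:380]; cv2.imwrite('pics/w5z.png',cv2.resize(a,None,fx=4,fy=4,interpolation=cv2.INTER_CUBIC))
d=dict(np.load('w5.npz'))
for (u,v) in [(274,313),(356,313),(275,378),(354,378),(291,235),(341,235)]:
  print(u,v,onplane(d,[u],[v],.303,1)[0]*1000,onplane(d,[u],[v],.183,1)[0]*1000)
s=robot.observe();print(s['tool_pos'],s['tool_rot'])
```

```text
274 313 [480.66072216 -59.17634939 303.        ] [ 468.18009231 -120.38379764  183.        ]
356 313 [511.34159898 -57.67826075 303.        ] [ 528.42820405 -117.44199736  183.        ]
275 378 [480.99485477 -89.63253197 303.        ] [ 468.83622933 -180.19067674  183.        ]
354 378 [513.4217664  -88.00410988 303.        ] [ 532.51303382 -176.99294037  183.        ]
291 235 [486.28656956 -28.70862291 303.        ] [479.2275824  -60.55424975 183.        ]
341 235 [503.61013712 -27.87881876 303.        ] [513.24591376 -58.92476132 183.        ]
[ 0.49491982 -0.06902435  0.26970758] [-3.13774746e+00 -1.27808495e-03  1.61767556e+00]
```

View pics/w5z.png

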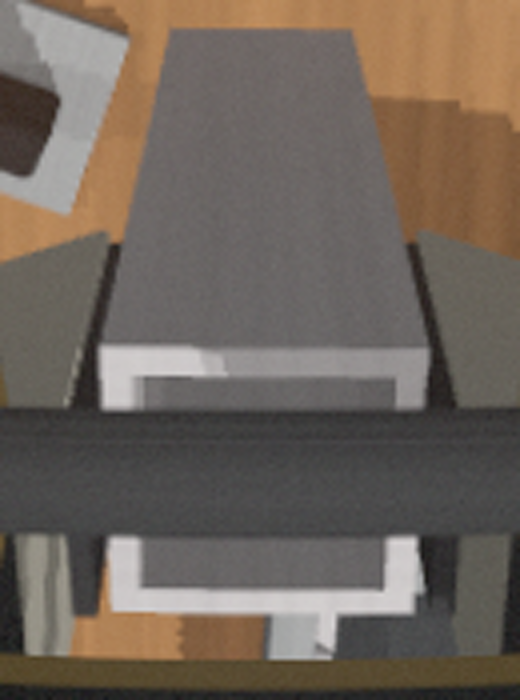

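Run:
```python
from seg import *
for f,fi in [('w2',1),('w4',1),('w5',1),('top0',0),('side0',0)]:
  d=dict(np.load(f+'.npz')); print(f,np.round(d['cam_to_world'][:3,3],3));rects(d,.0655,.085,.068,(.55,.69,-.09,.14),fi,minpix=8)
for f in ['top0','side0']:
  d=dict(np.load(f+'.npz')); print(f,'posts');rects(d,.121,.135,.126,(.5,.57,.2,.4),0,minpix=8)
  print('unit');rects(d,.042,.053,.047,(.4,.7,-.5,-.15),0)
```

```text
w2 [0.53  0.04  0.476]
z~0.0686 n29 px(232,5) ctr(689.1,132.4) size 14.9x2.6 ang 84.3
z~0.0699 n335 px(325,19) ctr(667.5,30.0) size 21.5x22.2 ang 5.4
z~0.0696 n337 px(414,97) ctr(581.1,-68.2) size 21.6x21.6 ang 3.9
z~0.0698 n352 px(242,103) ctr(572.0,120.1) size 21.6x21.4 ang 2.7
w4 [0.535 0.306 0.434]
z~0.0689 n28 px(469,283) ctr(688.9,132.3) size 2.5x13.9 ang 0.8
w5 [0.494 0.004 0.428]
z~0.0697 n414 px(402,31) ctr(571.4,119.7) size 22.2x21.8 ang 1.6
z~0.0685 n35 px(509,40) ctr(688.8,132.6) size 14.5x3.7 ang 89.6
z~0.0700 n365 px(487,130) ctr(667.2,29.5) size 22.6x22.2 ang 1.1
z~0.0697 n420 px(399,218) ctr(580.6,-68.2) size 21.9x22.0 ang 89.0
top0 [0.383 0.011 1.298]
z~0.0698 n15 px(258,180) ctr(688.3,129.5) size 2.6x18.1 ang 1.2
z~0.0712 n65 px(297,190) ctr(665.3,29.6) size 21.1x20.6 ang 1.2
z~0.0704 n70 px(335,224) ctr(578.5,-69.3) size 20.8x20.5 ang 0.7
z~0.0709 n64 px(261,226) ctr(569.6,120.7) size 20.8x17.8 ang 1.7
side0 [0.053 0.472 0.884]
z~0.0710 n53 px(329,215) ctr(577.2,-68.2) size 23.2x22.2 ang 1.0
z~0.0702 n49 px(276,217) ctr(666.0,29.8) size 21.6x20.7 ang 2.2
z~0.0688 n14 px(238,233) ctr(688.4,130.5) size 15.5x8.3 ang 74.8
z~0.0698 n69 px(274,259) ctr(569.2,120.9) size 22.5x20.9 ang 4.4
top0 posts
z~0.1263 n81 px(152,231) ctr(542.1,377.2) size 33.0x30.9 ang 82.9
z~0.1264 n71 px(183,237) ctr(531.3,301.9) size 32.5x31.4 ang 79.7
z~0.1264 n73 px(213,241) ctr(520.5,229.7) size 32.3x31.1 ang 81.1
unit
z~0.0472 n1619 px(424,237) ctr(551.2,-302.3) size 245.3x94.5 ang 89.6
side0 posts
z~0.1251 n112 px(247,286) ctr(519.9,229.6) size 31.4x35.1 ang 79.8
z~0.1249 n118 px(214,303) ctr(531.1,302.0) size 31.3x34.7 ang 80.5
z~0.1254 n128 px(179,324) ctr(541.5,377.2) size 30.9x34.5 ang 82.4
unit
z~0.0469 n1180 px(394,183) ctr(550.7,-300.1) size 252.5x97.0 ang 89.6
```

Run:
```python
from h import *
rel([.5784,-.0665,.175],1.617)
```

```text
t 5.65 pos [ 0.4949 -0.069   0.2697] rot [-3.1377e+00 -1.3000e-03  1.6177e+00] F [ 0.4 -0.4 -2. ] open 0.0306
ROW [-0.0024, -0.0008, 0.0004, -0.005, 0.2796, 0.3146] min rows 3.0
```

Emit:
arm_command([
  [[-0.002, 0, 0, -0.005, 0.1, 0.0, -1], [-0.002, 0, 0, -0.005, 0.2, 0.05, -1], [-0.002, 0, 0, -0.005, 0.28, 0.15, -1], [-0.002, 0, 0, -0.005, 0.28, 0.25, -1], [-0.002, 0, 0, -0.005, 0.28, 0.31, -1], [-0.002, 0, 0, -0.005, 0.28, 0.31, -1], [-0.002, 0, 0, -0.005, 0.28, 0.31, -1]],
], grip_force=50)

```text
time: 6.35
tool_pos: [0.5799, -0.0639, 0.1783]
tool_rot: [3.14, -0.001, 1.622]
contact_force: [0.2, -0.6, -1.9]
opening: 0.0309
```

Run:
```python
from h import *
d=cam('wrist');cv2.imwrite('pics/w6z.png',cv2.cvtColor(cv2.resize(d['image'][100:400,220:420],None,fx=2,fy=2),cv2.COLOR_RGB2BGR));np.savez('w6.npz',**d)
d=cam('side');cv2.imwrite('pics/s6z.png',cv2.cvtColor(cv2.resize(d['image'][100:340,200:420],None,fx=2.5,fy=2.5),cv2.COLOR_RGB2BGR))
rel([.5784,-.0665,.175],1.617)
```

```text
t 6.45 pos [ 0.5807 -0.0645  0.1799] rot [3.1365e+00 5.0000e-04 1.6219e+00] F [ 0.6  0.2 -1.6] open 0.0305
ROW [0.0033, 0.0003, 0.0031, -0.0061, -0.0081, 0.0163] min rows 1.0
```

View pics/w6z.png

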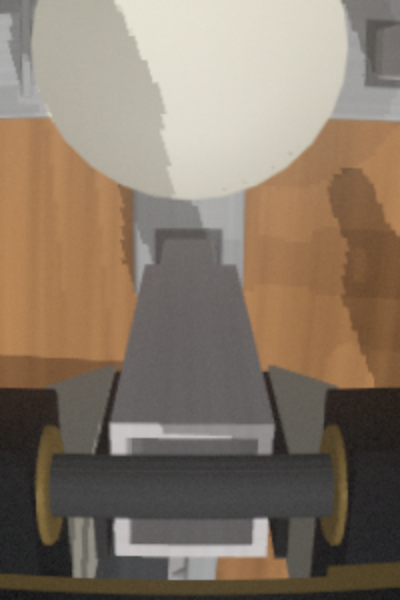

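View pics/s6z.png

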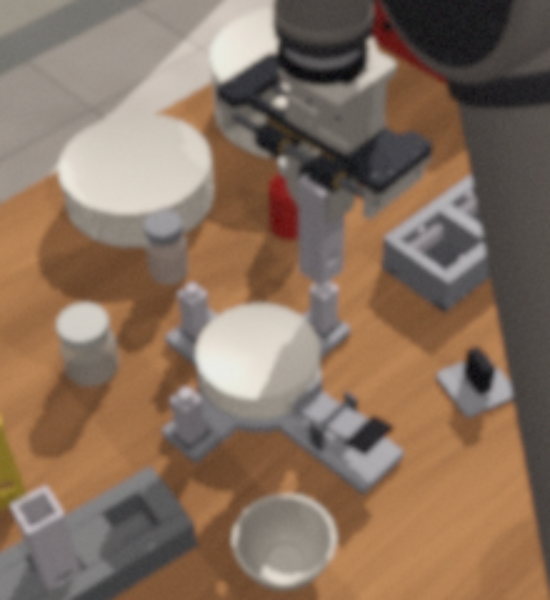

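Run:
```python
from h import *
d=dict(np.load('w6.npz'))
cv2.imwrite('pics/w6y.png',cv2.cvtColor(cv2.resize(d['image'][195:325,265:370],None,fx=6,fy=4.6,interpolation=cv2.INTER_CUBIC),cv2.COLOR_RGB2BGR))
```

```text
(no output)
```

View pics/w6y.png

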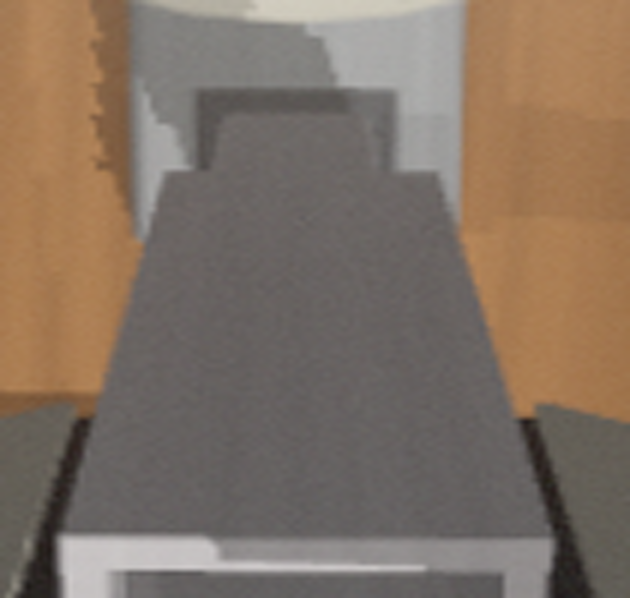

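Run:
```python
from h import *
d=dict(np.load('w6.npz'))
print('stub base',onplane(d,[302,326.2],[219.3]*2,.012,1)*1000)
print('post',onplane(d,[292.5,338.3],[232.4]*2,.0915,1)*1000)
print('stub+x..', d['cam_to_world'][:3,3])
from seg import rects
rects(d,.0655,.085,.068,(.55,.69,-.09,.14),1,minpix=8)
```

```text
stub base [[570.23805602 -59.7198255   12.        ]
 [591.81158402 -58.59913631  12.        ]]
post [[565.96640396 -51.77970935  91.5       ]
 [597.09100151 -50.16116923  91.5       ]]
stub+x.. [0.57754437 0.0111604  0.33633273]
z~0.0681 n305 px(315,5) ctr(572.3,113.0) size 20.9x8.4 ang 3.0
z~0.0688 n45 px(468,6) ctr(689.2,129.5) size 4.1x10.7 ang 5.5
z~0.0698 n749 px(438,125) ctr(667.6,29.9) size 21.5x22.0 ang 4.0
```

Emit:
arm_command([
  [[0.002, 0, 0.003, -0.009, -0.003, 0.0, -1], [0.002, 0, 0.003, -0.009, -0.003, 0.03, -1], [0.002, 0, 0.003, -0.009, -0.003, 0.055, -1], [0.002, 0, 0.003, -0.009, -0.003, 0.07, -1], [0.002, 0, 0.003, -0.009, -0.003, 0.08, -1], [0.002, 0, 0.003, -0.009, -0.003, 0.09, -1]],
], grip_force=50)

```text
time: 7.05
tool_pos: [0.5794, -0.0677, 0.1513]
tool_rot: [-3.141, -0.0, 1.617]
contact_force: [0.3, 0.6, -1.4]
opening: 0.0308
```

```bash
cat > look.py <<'E'
from h import *
import sys
d=cam('wrist');cv2.imwrite('pics/%sw.png'%sys.argv[1],cv2.cvtColor(cv2.resize(d['image'][180:400,240:400],None,fx=3.5,fy=2.7,interpolation=cv2.INTER_CUBIC),cv2.COLOR_RGB2BGR));np.savez(sys.argv[1]+'.npz',**d)
for i in range(3):
    s=robot.observe();print(np.round(s['tool_pos'],4),np.round(s['tool_rot'],4),'F',np.round(s['contact_force'],1),np.round(s['torque'],2),s['opening'])
    d=cam('side')
E
python3 look.py a7
```

```text
[ 0.5792 -0.0677  0.1509] [-3.1407e+00 -2.0000e-04  1.6166e+00] F [-0.2  0.1 -2. ] [-0.05 -0.09  0.1 ] 0.030901645436014227
[ 0.5792 -0.0677  0.1512] [-3.1409e+00 -1.0000e-04  1.6166e+00] F [-0.3  0.3 -2.2] [ 0.   -0.06  0.01] 0.030747625087074862
[ 0.5794 -0.0677  0.1516] [-3.1414 -0.      1.6166] F [ 0.1  0.5 -2.1] [-0.   -0.07  0.  ] 0.030478962201338416
```

View pics/a7w.png

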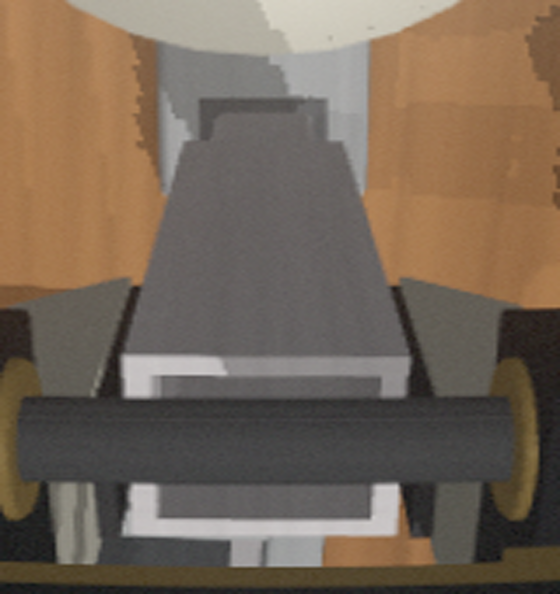

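Emit:
arm_command([
  [[0, 0, 0, 0, 0, 0.015, -1], [0, 0, 0, 0, 0, 0.03, -1], [0, 0, 0, 0, 0, 0.045, -1], [0, 0, 0, 0, 0, 0.045, -1]],
])

```text
time: 7.65
tool_pos: [0.5789, -0.0676, 0.1373]
tool_rot: [-3.14, -0.0, 1.617]
contact_force: [-0.7, 0.8, -2.2]
opening: 0.0307
```

```bash
python3 look.py a8
```

```text
[ 0.5791 -0.0676  0.1377] [-3.1406e+00 -2.0000e-04  1.6166e+00] F [-0.7  0.1 -2.2] [-0.01 -0.13  0.05] 0.03072749026660167
[ 0.5793 -0.0677  0.138 ] [-3.1411e+00 -1.0000e-04  1.6165e+00] F [ 0.7  0.1 -1.8] [-0.01 -0.06  0.03] 0.030553020380065337
[ 0.5795 -0.0677  0.1382] [3.1416e+00 1.0000e-04 1.6165e+00] F [-0.2 -0.4 -1.4] [-0.02 -0.14 -0.03] 0.030405080749331563
```

Emit:
arm_command([
  [[0, 0, 0, 0, 0, 0.02, -1], [0, 0, 0, 0, 0, 0.04, -1], [0, 0, 0, 0, 0, 0.06, -1], [0, 0, 0, 0, 0, 0.08, -1], [0, 0, 0, 0, 0, 0.1, -1], [0, 0, 0, 0, 0, 0.12, -1], [0, 0, 0, 0, 0, 0.13, -1], [0, 0, 0, 0, 0, 0.135, -1]],
], grip_force=60)

```text
time: 8.65
tool_pos: [0.5784, -0.0675, 0.0989]
tool_rot: [-3.14, -0.0, 1.617]
contact_force: [-6.8, 2.1, 22.0]
opening: 0.0307
```

```bash
python3 look.py a9
```

```text
[ 0.5783 -0.0675  0.099 ] [-3.1395e+00 -1.0000e-04  1.6168e+00] F [-4.7  1.6 10.4] [ 0.19  0.91 -0.02] 0.030718676302452685
[ 0.5783 -0.0675  0.099 ] [-3.1397e+00 -1.0000e-04  1.6169e+00] F [-3.9  0.7 12.2] [0.19 1.04 0.02] 0.030358877813021216
[ 0.5783 -0.0675  0.099 ] [-3.1397e+00 -1.0000e-04  1.6169e+00] F [-4.1  1.5 11.5] [0.22 1.   0.02] 0.030803454293504583
```

View pics/a9w.png

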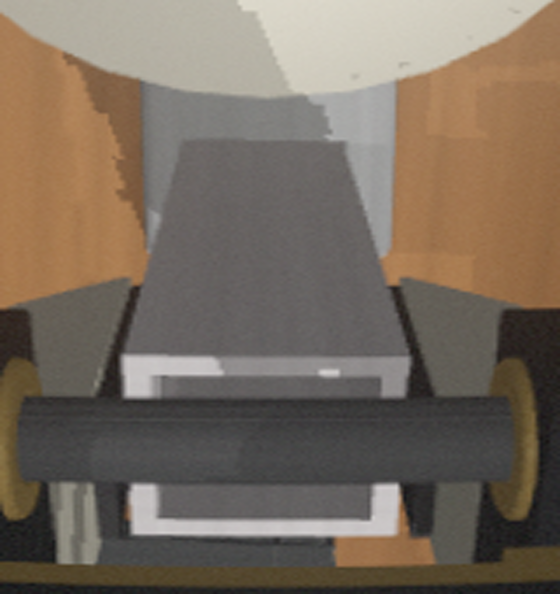

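Emit:
arm_command([
  [[0, 0, 0, 0, 0, 0.01, -1], [0, 0, 0, 0, 0, 0.015, -1], [0, 0, 0, 0, 0, 0.015, -1]],
])

```text
time: 9.15
tool_pos: [0.5785, -0.0676, 0.0988]
tool_rot: [3.141, 0.001, 1.617]
contact_force: [-14.3, 2.4, 40.9]
opening: 0.0308
```

```bash
python3 look.py a10
python3 - <<'E'
from h import *
d=dict(np.load('a10.npz'));P=cloud(d,1)
m=(P[...,2]>.12)&(P[...,2]<.145)&(np.abs(P[...,0]-.58)<.016)&(np.abs(P[...,1]+.068)<.017);print(m.sum(),np.median(P[m][:,2]))
E
```

```text
[ 0.5785 -0.0676  0.0988] [3.1412e+00 1.0000e-03 1.6172e+00] F [-15.3   3.1  41.4] [ 0.5   3.27 -0.1 ] 0.030754268217121374
[ 0.5785 -0.0676  0.0988] [3.1411e+00 1.0000e-03 1.6172e+00] F [-14.4   3.4  40.8] [ 0.49  3.29 -0.1 ] 0.030845637644355026
[ 0.5785 -0.0676  0.0988] [3.1411e+00 1.0000e-03 1.6171e+00] F [-14.2   3.   41.9] [ 0.49  3.26 -0.04] 0.0307970209602566
3239 0.13047525773013416
```

Emit:
arm_command([
  [[0, 0, 0, 0, 0, -0.018, -1], [0, 0, 0, 0, 0, -0.018, 0], [0, 0, 0, 0, 0, -0.018, 0.2], [0, 0, 0, 0, 0, -0.018, 0.2], [0, 0, 0, 0, 0, -0.15, 0.2], [0, 0, 0, 0, 0, -0.3, 0.2], [0, 0, 0, 0, 0, -0.45, 0.2], [0, 0, 0, 0, 0, -0.6, 0.2]],
], grip_force=40)

```text
time: 10.15
tool_pos: [0.579, -0.0676, 0.2742]
tool_rot: [-3.14, -0.0, 1.617]
contact_force: [1.0, -0.6, -0.1]
opening: 0.055
```

```bash
python3 look.py a11
python3 - <<'E'
from h import *
d=cam('side');cv2.imwrite('pics/s11z.png',cv2.cvtColor(cv2.resize(d['image'][150:350,220:420],None,fx=3,fy=3),cv2.COLOR_RGB2BGR))
from seg import rects
rects(d,.128,.14,.132,(.55,.62,-.1,-.04),0,minpix=8)
rel([.523,.272,.275],1.428)
E
```

```text
[ 0.5818 -0.0683  0.2827] [3.1302 0.0035 1.6166] F [0.4 1.1 5.2] [-0.03 -0.11  0.04] 0.05487921939124872
[ 0.5819 -0.0683  0.2796] [3.1304 0.0035 1.6166] F [0.5 1.4 0.4] [-0.04 -0.15  0.02] 0.05497861777674572
[ 0.5807 -0.068   0.2759] [3.1359e+00 1.9000e-03 1.6166e+00] F [-0.4  0.8 -0.4] [-0.04 -0.1  -0.02] 0.0549197629236515
z~0.1307 n80 px(329,197) ctr(578.5,-68.9) size 33.7x33.7 ang 1.6
t 10.4 pos [ 0.5789 -0.0676  0.2719] rot [-3.1395e+00 -5.0000e-04  1.6165e+00] F [ 0.3  0.1 -0.4] open 0.055
ROW [-0.0013, -0.0002, 0.12, 1.1395, -0.1345, -0.0096] min rows 7.0
```

View pics/s11z.png

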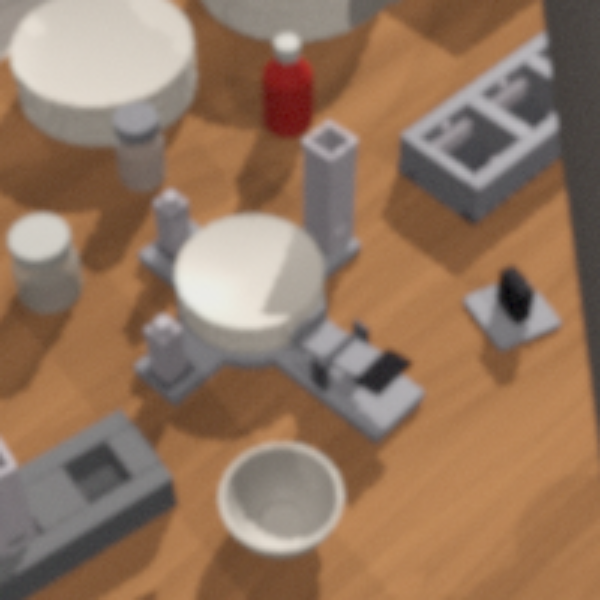

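Emit:
arm_command([
  [[0, 0, 0.04, 0.16, 0, 0, 0.3], [0, 0, 0.08, 0.32, -0.02, 0, 0.3], [0, 0, 0.12, 0.48, -0.05, 0, 0.3], [0, 0, 0.12, 0.64, -0.08, 0, 0.3], [0, 0, 0.12, 0.8, -0.1, 0, 0.3], [0, 0, 0.12, 0.95, -0.11, 0, 0.3], [0, 0, 0.12, 1.0, -0.11, 0, 0.3]],
])

```text
time: 11.1
tool_pos: [0.5307, 0.2342, 0.2707]
tool_rot: [-3.137, 0.001, 1.432]
contact_force: [-1.0, 0.5, -0.0]
opening: 0.0596
```

Run:
```python
from h import *
from seg import rects
cam('top');cam('top')
d=cam('wrist'); rects(d,.122,.135,.126,(.5,.57,.2,.4),1)
rel([.5312,.302,.0925],1.428)
```

```text
z~0.1260 n574 px(305,56) ctr(544.1,377.1) size 31.8x30.6 ang 82.0
z~0.1259 n558 px(305,147) ctr(534.4,301.9) size 31.0x30.7 ang 81.6
t 11.25 pos [0.5322 0.2306 0.2713] rot [-3.1387e+00  2.0000e-03  1.4299e+00] F [-0.6  0.1 -0.3] open 0.06
ROW [-0.0018, 0.0013, 0.0012, 0.2364, -0.0349, 0.5955] min rows 4.0
```

Emit:
arm_command([
  [[0, 0, 0, 0.12, -0.02, 0, 0.3], [0, 0, 0, 0.236, -0.035, 0.05, 0.3], [0, 0, 0, 0.236, -0.035, 0.2, 0.3], [0, 0, 0, 0.236, -0.035, 0.35, 0.3], [0, 0, 0, 0.236, -0.035, 0.48, 0.3], [0, 0, 0, 0.236, -0.035, 0.58, 0.3], [0, 0, 0, 0.236, -0.035, 0.595, 0.3], [0, 0, 0, 0.236, -0.035, 0.595, 0.3]],
])

```text
time: 12.05
tool_pos: [0.5326, 0.3004, 0.094]
tool_rot: [-3.14, 0.001, 1.426]
contact_force: [-0.5, 0.3, 0.9]
opening: 0.0596
```

Run:
```python
from h import *
cam('top');cam('top');cam('top')
rel([.5312,.302,.0925],1.428)
```

```text
t 12.2 pos [0.5338 0.3019 0.0967] rot [ 3.1384e+00 -1.6000e-03  1.4273e+00] F [-0.7  0.1 -0.3] open 0.0597
ROW [0.002, -0.001, -0.0004, -0.001, -0.0087, 0.0141] min rows 1.0
```

Emit:
arm_command([
  [[0, 0, 0, 0, -0.005, 0.01, -1], [0, 0, 0, 0, -0.005, 0.01, -1], [0, 0, 0, 0, -0.005, 0.01, -1], [0, 0, 0, 0, -0.005, 0.01, -1], [0, 0, 0, 0, -0.005, 0.01, -1]],
], grip_force=50)

```text
time: 12.7
tool_pos: [0.531, 0.3024, 0.092]
tool_rot: [3.141, -0.0, 1.428]
contact_force: [0.6, -0.3, 1.0]
opening: 0.0307
```

Run:
```python
from h import *
for i in range(3):
  rel([.5312,.302,.0925],1.428); cam('top')
```

```text
t 12.7 pos [0.531  0.3024 0.092 ] rot [ 3.1411e+00 -3.0000e-04  1.4282e+00] F [ 0.6 -0.3  1. ] open 0.0307
ROW [0.0003, -0.0002, 0.0001, -0.0013, 0.0007, -0.0018] min rows 1.0
t 12.75 pos [0.531  0.3024 0.0919] rot [ 3.1412e+00 -2.0000e-04  1.4282e+00] F [0.1 0.  1.4] open 0.0308
ROW [0.0003, -0.0001, 0.0001, -0.0012, 0.0008, -0.0018] min rows 1.0
t 12.8 pos [0.531  0.3024 0.0919] rot [ 3.1412e+00 -2.0000e-04  1.4282e+00] F [-1.1  0.4  1.6] open 0.0309
ROW [0.0003, -0.0001, 0.0001, -0.0012, 0.0007, -0.0019] min rows 1.0
```

Emit:
arm_command([
  [[0, 0, 0, 0, 0, -0.05, -1], [0, 0, 0, 0, 0, -0.18, -1], [0, 0, 0, 0, 0, -0.33, -1], [0, 0, 0, 0, 0, -0.47, -1], [0, 0, 0, 0, 0, -0.58, -1], [0, 0, 0, 0, 0, -0.61, -1], [0, 0, 0, 0, 0, -0.61, -1]],
])

```text
time: 13.55
tool_pos: [0.5311, 0.3024, 0.2749]
tool_rot: [3.14, -0.001, 1.428]
contact_force: [0.1, -0.8, -1.2]
opening: 0.0308
```

Run:
```python
from h import *
cam('top');rel([.5695,.1212,.18],1.618)
```

```text
t 13.6 pos [0.5304 0.3021 0.273 ] rot [-3.1397e+00  1.2000e-03  1.4281e+00] F [-1.  -0.5 -3.4] open 0.0309
ROW [-0.0013, 0.0007, -0.1209, -0.5778, 0.2153, 0.3103] min rows 5.0
```

Emit:
arm_command([
  [[0, 0, -0.06, -0.12, 0.04, 0, -1], [0, 0, -0.121, -0.26, 0.09, 0, -1], [0, 0, -0.121, -0.4, 0.15, 0, -1], [0, 0, -0.121, -0.52, 0.2, 0.05, -1], [0, 0, -0.121, -0.578, 0.213, 0.15, -1], [0, 0, -0.121, -0.578, 0.213, 0.25, -1], [0, 0, -0.121, -0.578, 0.213, 0.31, -1], [0, 0, -0.121, -0.578, 0.213, 0.316, -1]],
], grip_force=60)

```text
time: 14.4
tool_pos: [0.5664, 0.1209, 0.1744]
tool_rot: [-3.131, 0.0, 1.618]
contact_force: [-0.2, 0.1, -2.7]
opening: 0.0307
```

```bash
python3 - <<'E'
from h import *
for i in range(7): cam('top')
for i in range(3):
  rel([.5695,.1212,.15],1.618); cam('top')
E
python3 look.py b1
```

```text
t 14.75 pos [0.5699 0.1218 0.1808] rot [3.1398 0.     1.6185] F [-0.6  0.5 -1.7] open 0.0302
ROW [0.0011, 0.0, 0.0003, -0.0018, -0.0016, 0.1027] min rows 1.0
t 14.8 pos [0.5698 0.1218 0.1808] rot [3.14   0.     1.6185] F [-0.2  0.7 -2.6] open 0.0307
ROW [0.001, 0.0, 0.0003, -0.0018, -0.0013, 0.1025] min rows 1.0
t 14.85 pos [0.5697 0.1217 0.1806] rot [3.1402 0.     1.6184] F [ 0.6  0.1 -2.3] open 0.0306
ROW [0.0009, 0.0, 0.0002, -0.0016, -0.001, 0.1021] min rows 1.0
[0.5696 0.1216 0.1804] [3.1407e+00 1.0000e-04 1.6183e+00] F [ 0.1 -0.  -2.1] [ 0.   -0.18  0.01] 0.030662720032976924
[0.5696 0.1216 0.1802] [3.1409e+00 1.0000e-04 1.6182e+00] F [ 0.4  0.2 -1.9] [-0.02 -0.11 -0.03] 0.030811188522599526
[0.5695 0.1216 0.1801] [3.1412e+00 1.0000e-04 1.6182e+00] F [-0.8 -1.5 -3.1] [ 0.   -0.1   0.02] 0.030577919930637208
```

View pics/b1w.png

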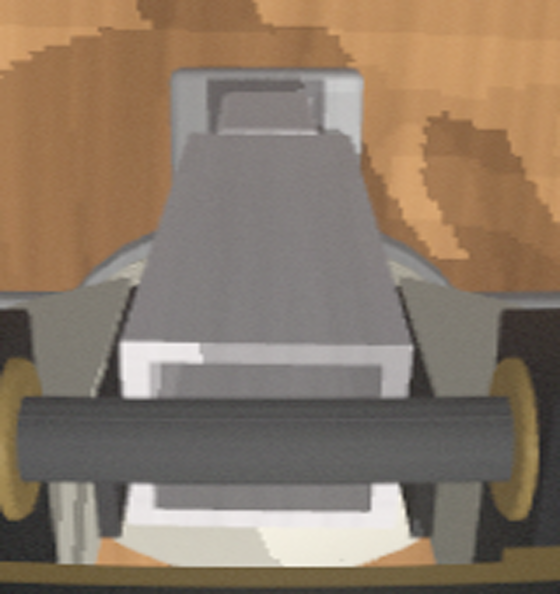

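Emit:
arm_command([
  [[0, 0, 0, 0, 0, 0.03, -1], [0, 0, 0, 0, 0, 0.06, -1], [0, 0, 0, 0, 0, 0.08, -1], [0, 0, 0, 0, 0, 0.1, -1], [0, 0, 0, 0, 0, 0.12, -1], [0, 0, 0, 0, 0, 0.135, -1], [0, 0, 0, 0, 0, 0.135, -1]],
])

```text
time: 15.8
tool_pos: [0.5691, 0.1215, 0.1386]
tool_rot: [-3.14, 0.0, 1.618]
contact_force: [-0.5, 0.8, -2.2]
opening: 0.0307
```

```bash
python3 look.py b2
```

```text
[0.5694 0.1215 0.1391] [-3.1411e+00  1.0000e-04  1.6181e+00] F [-0.1  0.4 -1.9] [-0.04 -0.08  0.02] 0.03050664671194441
[0.5696 0.1215 0.1395] [3.1414e+00 1.0000e-04 1.6182e+00] F [ 0.2  1.  -1.6] [ 0.01 -0.15  0.02] 0.03074923910562933
[0.5697 0.1215 0.1397] [3.1411e+00 1.0000e-04 1.6181e+00] F [ 0.5  0.1 -1.9] [ 0.02 -0.06 -0.01] 0.03068475770014904
```

Entered freely. Push home (about 41 mm left).

Emit:
arm_command([
  [[0, 0, 0, 0, 0, 0.02, -1], [0, 0, 0, 0, 0, 0.04, -1], [0, 0, 0, 0, 0, 0.06, -1], [0, 0, 0, 0, 0, 0.08, -1], [0, 0, 0, 0, 0, 0.1, -1], [0, 0, 0, 0, 0, 0.12, -1], [0, 0, 0, 0, 0, 0.14, -1], [0, 0, 0, 0, 0, 0.15, -1]],
])

```text
time: 16.8
tool_pos: [0.5694, 0.1216, 0.0976]
tool_rot: [3.141, -0.0, 1.618]
contact_force: [-12.0, -0.9, 44.8]
opening: 0.0309
```

```bash
python3 look.py b3
```

```text
[0.5692 0.1216 0.0976] [ 3.141  -0.      1.6179] F [-6.8 -1.  23.8] [-0.25  1.45 -0.26] 0.030573182051451896
[0.5692 0.1216 0.0977] [ 3.1407 -0.      1.6178] F [-7.2 -0.7 25.2] [-0.21  1.61 -0.24] 0.03067646331611543
[0.5692 0.1216 0.0977] [ 3.1406 -0.      1.6178] F [-6.7 -1.1 24.7] [-0.27  1.62 -0.25] 0.030903223073092987
```

Emit:
arm_command([
  [[0, 0, 0, 0, 0, -0.008, -1], [0, 0, 0, 0, 0, -0.008, 0], [0, 0, 0, 0, 0, -0.008, 0.3], [0, 0, 0, 0, 0, -0.008, 0.3], [0, 0, 0, 0, 0, -0.13, 0.3], [0, 0, 0, 0, 0, -0.28, 0.3], [0, 0, 0, 0, 0, -0.43, 0.3], [0, 0, 0, 0, 0, -0.58, 0.3]],
], grip_force=40)

```text
time: 17.8
tool_pos: [0.5691, 0.1215, 0.2696]
tool_rot: [-3.14, 0.0, 1.618]
contact_force: [0.9, 0.5, -0.9]
opening: 0.0595
```

Run:
```python
from h import *
from seg import rects
for i in range(3): cam('top')
d=cam('side');cv2.imwrite('pics/s12z.png',cv2.cvtColor(cv2.resize(d['image'][150:350,220:420],None,fx=3,fy=3),cv2.COLOR_RGB2BGR))
rects(d,.12,.15,.132,(.54,.62,-.1,.15),0,minpix=8)
rel([.5415,.3772,.27],1.428)
```

```text
z~0.1284 n144 px(329,198) ctr(575.9,-66.2) size 38.4x39.6 ang 2.2
z~0.1288 n173 px(271,243) ctr(565.6,123.5) size 36.2x40.5 ang 89.9
t 18.0 pos [0.5697 0.1216 0.2688] rot [3.1402e+00 1.0000e-04 1.6182e+00] F [-0.3  0.5 -0.4] open 0.0594
ROW [0.0009, -0.0, 0.1211, 0.8556, -0.0534, -0.0042] min rows 6.0
```

View pics/s12z.png

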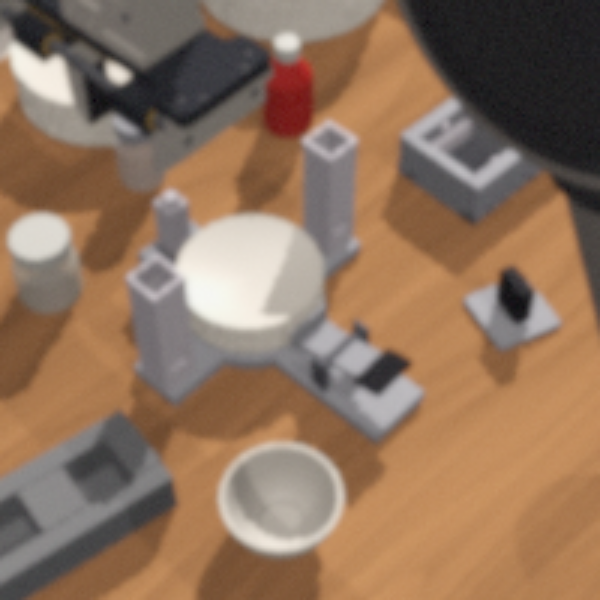

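Emit:
arm_command([
  [[0, 0, 0.06, 0.14, 0, 0, 0.3], [0, 0, 0.121, 0.28, -0.01, 0, 0.3], [0, 0, 0.121, 0.42, -0.02, 0, 0.3], [0, 0, 0.121, 0.56, -0.04, 0, 0.3], [0, 0, 0.121, 0.7, -0.05, 0, 0.3], [0, 0, 0.121, 0.8, -0.053, 0, 0.3], [0, 0, 0.121, 0.855, -0.053, 0.1, 0.3], [0, 0, 0.121, 0.855, -0.053, 0.1, 0.3]],
])

```text
time: 18.8
tool_pos: [0.5383, 0.378, 0.2313]
tool_rot: [-3.132, 0.007, 1.431]
contact_force: [-0.4, -0.5, -0.6]
opening: 0.0596
```

Run:
```python
from h import *
for i in range(6): cam('top')
rel([.5415,.3772,.0925],1.428)
```

```text
t 19.1 pos [0.5422 0.3761 0.2395] rot [ 3.1402e+00 -7.0000e-04  1.4266e+00] F [-0.4 -0.2 -0.3] open 0.0596
ROW [0.0009, -0.0004, -0.0009, 0.003, -0.0036, 0.4899] min rows 3.0
```

Emit:
arm_command([
  [[0, 0, 0, 0.002, -0.002, 0.12, 0.3], [0, 0, 0, 0.002, -0.002, 0.25, 0.3], [0, 0, 0, 0.002, -0.002, 0.37, 0.3], [0, 0, 0, 0.002, -0.002, 0.45, 0.3], [0, 0, 0, 0.002, -0.002, 0.489, 0.3], [0, 0, 0, 0.002, -0.002, 0.489, 0.3], [0, 0, 0, 0.002, -0.002, 0.489, 0.3], [0, 0, 0, 0.002, -0.002, 0.489, 0.3]],
])

```text
time: 19.9
tool_pos: [0.542, 0.3781, 0.0938]
tool_rot: [3.139, -0.002, 1.428]
contact_force: [0.5, 0.0, 0.5]
opening: 0.0599
```

Emit:
arm_command([
  [[0, 0, 0, 0, 0, 0, -1], [0, 0, 0, 0, 0, 0, -1], [0, 0, 0, 0, 0, 0, -1], [0, 0, 0, 0, 0, 0, -1], [0, 0, 0, 0, 0, 0, -1]],
], grip_force=50)

```text
time: 20.4
tool_pos: [0.541, 0.3777, 0.0918]
tool_rot: [3.141, -0.0, 1.428]
contact_force: [-0.1, 0.8, 1.1]
opening: 0.031
```

Run:
```python
from h import *
for i in range(2):
  rel([.5415,.3772,.0925],1.428); cam('top')
```

```text
t 20.4 pos [0.541  0.3777 0.0918] rot [ 3.1413 -0.      1.4281] F [-0.1  0.8  1.1] open 0.031
ROW [0.0002, -0.0, 0.0001, -0.0014, 0.0017, -0.0024] min rows 1.0
t 20.45 pos [0.5411 0.3777 0.0918] rot [ 3.1413e+00 -1.0000e-04  1.4281e+00] F [-0.3  0.   0.7] open 0.0307
ROW [0.0002, -0.0, 0.0001, -0.0015, 0.0017, -0.0024] min rows 1.0
```

Emit:
arm_command([
  [[0, 0, 0, 0, 0, -0.05, -1], [0, 0, 0, 0, 0, -0.18, -1], [0, 0, 0, 0, 0, -0.33, -1], [0, 0, 0, 0, 0, -0.47, -1], [0, 0, 0, 0, 0, -0.58, -1], [0, 0, 0, -0.1, 0.02, -0.61, -1], [0, 0, 0, -0.25, 0.06, -0.61, -1], [0, 0, 0, -0.3, 0.1, -0.61, -1]],
])

```text
time: 21.3
tool_pos: [0.5575, 0.2812, 0.275]
tool_rot: [-3.141, 0.002, 1.427]
contact_force: [0.5, -0.5, -2.2]
opening: 0.0307
```

Run:
```python
from h import *
for i in range(6): cam('top')
rel([.6658,.0305,.18],1.618)
```

```text
t 21.6 pos [0.5574 0.2852 0.2743] rot [-3.1408  0.      1.4289] F [ 0.2  0.6 -1.6] open 0.0309
ROW [-0.0005, -0.0, -0.1204, -0.7894, 0.478, 0.3139] min rows 6.0
```

Emit:
arm_command([
  [[0, 0, -0.06, -0.12, 0.07, 0, -1], [0, 0, -0.121, -0.25, 0.15, 0, -1], [0, 0, -0.121, -0.38, 0.23, 0, -1], [0, 0, -0.121, -0.51, 0.31, 0, -1], [0, 0, -0.121, -0.64, 0.39, 0, -1], [0, 0, -0.121, -0.74, 0.45, 0, -1], [0, 0, -0.121, -0.79, 0.478, 0.06, -1], [0, 0, -0.121, -0.79, 0.478, 0.2, -1]],
], grip_force=60)

```text
time: 22.4
tool_pos: [0.6691, 0.0274, 0.2173]
tool_rot: [3.133, 0.002, 1.616]
contact_force: [0.7, 0.3, -2.1]
opening: 0.0307
```

```bash
python3 - <<'E'
from h import *
for i in range(8): cam('top')
for i in range(3):
  rel([.6658,.0305,.18],1.618); cam('top')
E
python3 look.py c1
```

```text
t 22.8 pos [0.667  0.0302 0.2172] rot [3.1376e+00 5.0000e-04 1.6194e+00] F [ 0.6  0.2 -1.7] open 0.0313
ROW [0.0025, 0.0003, 0.0009, 0.0013, -0.0043, 0.1239] min rows 1.0
t 22.85 pos [0.6668 0.03   0.2169] rot [3.1381e+00 5.0000e-04 1.6191e+00] F [ 0.3  0.3 -2.3] open 0.0306
ROW [0.0022, 0.0003, 0.0007, 0.0019, -0.0037, 0.1229] min rows 1.0
t 22.9 pos [0.6666 0.0299 0.2165] rot [3.1388e+00 4.0000e-04 1.6190e+00] F [ 0.5 -0.7 -1.9] open 0.0307
ROW [0.0018, 0.0003, 0.0006, 0.0022, -0.0029, 0.1215] min rows 1.0
[0.6663 0.0296 0.2157] [3.1401e+00 2.0000e-04 1.6185e+00] F [ 0.6 -0.1 -1.8] [-0.03 -0.08 -0.01] 0.030867085823896422
[0.6662 0.0295 0.2154] [3.1405e+00 2.0000e-04 1.6184e+00] F [-0.6 -0.9 -2.3] [-0.06 -0.1   0.03] 0.03033633952892012
[0.6662 0.0294 0.2152] [3.1409e+00 2.0000e-04 1.6183e+00] F [-0.4 -1.2 -2.6] [-0.04 -0.03  0.02] 0.03117380368923548
```

View pics/c1w.png

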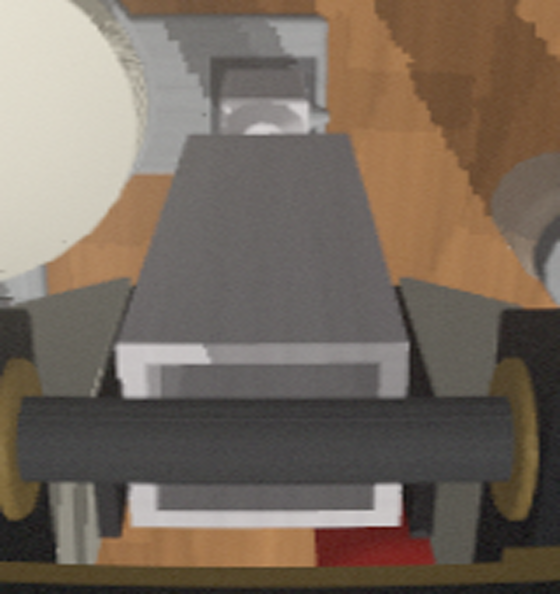

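Emit:
arm_command([
  [[0, 0, 0, 0.004, -0.001, 0.05, -1], [0, 0, 0, 0.004, -0.001, 0.1, -1], [0, 0, 0, 0.004, -0.001, 0.14, -1], [0, 0, 0, 0.004, -0.001, 0.17, -1], [0, 0, 0, 0.004, -0.001, 0.2, -1], [0, 0, 0, 0.004, -0.001, 0.22, -1], [0, 0, 0, 0.004, -0.001, 0.24, -1], [0, 0, 0, 0.004, -0.001, 0.25, -1]],
])

```text
time: 23.95
tool_pos: [0.6657, 0.0305, 0.1392]
tool_rot: [-3.141, 0.0, 1.618]
contact_force: [0.1, 0.3, -2.2]
opening: 0.0308
```

```bash
python3 look.py c2
```

```text
[0.6655 0.0305 0.1389] [-3.1408 -0.      1.6181] F [ 0.3  0.2 -2.8] [-0.01 -0.05  0.02] 0.0305607977112265
[0.6656 0.0305 0.1394] [-3.1411e+00  1.0000e-04  1.6182e+00] F [-0.6 -0.4 -2.1] [-0.02 -0.09 -0.01] 0.030640141170093466
[0.6658 0.0305 0.1398] [3.1414e+00 1.0000e-04 1.6182e+00] F [ 0.3  0.2 -1.8] [ 0.01 -0.1   0.03] 0.03071756888722689
```

Emit:
arm_command([
  [[0, 0, 0, 0, 0, 0.02, -1], [0, 0, 0, 0, 0, 0.04, -1], [0, 0, 0, 0, 0, 0.06, -1], [0, 0, 0, 0, 0, 0.08, -1], [0, 0, 0, 0, 0, 0.1, -1], [0, 0, 0, 0, 0, 0.12, -1], [0, 0, 0, 0, 0, 0.14, -1], [0, 0, 0, 0, 0, 0.15, -1]],
])

```text
time: 24.95
tool_pos: [0.6656, 0.0304, 0.0974]
tool_rot: [3.141, 0.001, 1.619]
contact_force: [-8.4, -0.4, 31.6]
opening: 0.0305
```

```bash
python3 look.py c3
```

```text
[0.6655 0.0304 0.0975] [3.1411e+00 6.0000e-04 1.6187e+00] F [-4.2  1.6 15.2] [-0.08  1.05  0.11] 0.030819489832861483
[0.6655 0.0305 0.0975] [3.1409e+00 6.0000e-04 1.6186e+00] F [-3.8  0.1 17. ] [-0.08  1.16  0.11] 0.030850252322762693
[0.6655 0.0305 0.0975] [3.1408e+00 6.0000e-04 1.6186e+00] F [-3.7  0.1 16.5] [-0.03  1.15  0.14] 0.03102949681546721
```

Emit:
arm_command([
  [[0, 0, 0, 0, 0, -0.008, -1], [0, 0, 0, 0, 0, -0.008, 0], [0, 0, 0, 0, 0, -0.008, 0.3], [0, 0, 0, 0, 0, -0.008, 0.3], [0, 0, 0, 0, 0, -0.13, 0.3], [0, 0, 0, 0, 0, -0.28, 0.3], [0, 0, 0, 0, 0, -0.43, 0.3], [0, 0, 0, 0, 0, -0.58, 0.3]],
], grip_force=40)

```text
time: 25.95
tool_pos: [0.6654, 0.0306, 0.2701]
tool_rot: [-3.141, -0.0, 1.618]
contact_force: [1.1, 0.6, 0.2]
opening: 0.0595
```

Run:
```python
from h import *
from seg import rects
for n in ['top','side']:
  d=cam(n); save(d,n+'20.png'); np.savez(n+'20.npz',**d)
  print(n);rects(d,.12,.15,.132,(.54,.7,-.1,.15),0,minpix=8)
  print('grips');rects(d,.038,.055,.046,(.3,.48,-.3,.45),0,minpix=15)
  print('covs');rects(d,.0035,.055,.006,(.3,.48,-.3,.45),0,minpix=30)
  print('tab');rects(d,.048,.06,.054,(.38,.47,-.05,.1),0,minpix=10)
rel([.40,-.13,.27],1.3)
```

```text
top
z~0.1321 n82 px(337,220) ctr(577.0,-68.8) size 31.9x31.6 ang 1.1
grips
z~0.0444 n67 px(234,287) ctr(413.9,185.5) size 14.1x59.0 ang 83.9
z~0.0461 n84 px(356,288) ctr(417.9,-126.3) size 16.1x33.2 ang 71.8
z~0.0462 n91 px(186,292) ctr(399.5,305.7) size 33.8x17.8 ang 14.1
covs
z~0.0382 n129 px(235,287) ctr(418.7,189.9) size 16.3x74.2 ang 85.0
z~0.0074 n497 px(355,289) ctr(414.0,-129.4) size 67.2x70.8 ang 72.0
z~0.0080 n529 px(189,292) ctr(398.5,307.7) size 68.8x70.0 ang 17.9
tab
side
z~0.1285 n149 px(329,198) ctr(576.0,-66.6) size 38.4x38.9 ang 2.5
z~0.1287 n153 px(274,200) ctr(660.8,33.9) size 40.8x38.6 ang 4.5
z~0.1287 n163 px(271,243) ctr(566.2,123.4) size 38.7x35.9 ang 1.3
grips
z~0.0460 n344 px(341,270) ctr(450.1,22.8) size 58.7x56.6 ang 0.2
z~0.0441 n324 px(313,313) ctr(409.7,148.1) size 87.2x88.8 ang 88.5
z~0.0454 n144 px(259,367) ctr(398.8,307.4) size 34.9x17.6 ang 14.7
covs
z~0.0059 n32 px(378,253) ctr(437.2,-102.9) size 9.6x40.6 ang 62.8
z~0.0143 n847 px(341,277) ctr(454.0,11.8) size 80.3x91.3 ang 89.4
z~0.0239 n1199 px(313,316) ctr(426.2,134.4) size 91.5x96.3 ang 23.9
z~0.0239 n38 px(275,314) ctr(488.3,193.4) size 12.9x24.6 ang 57.4
z~0.0068 n803 px(261,375) ctr(400.4,306.5) size 61.6x63.9 ang 15.3
tab
z~0.0517 n155 px(347,273) ctr(431.0,20.7) size 26.2x44.2 ang 4.6
t 26.05 pos [0.6681 0.0304 0.2765] rot [3.1286e+00 1.6000e-03 1.6182e+00] F [ 0.8 -0.4  0.6] open 0.0599
ROW [0.0084, -0.0003, 0.2026, -0.4917, -0.9184, 0.0104] min rows 7.0
```

View pics/side20.png

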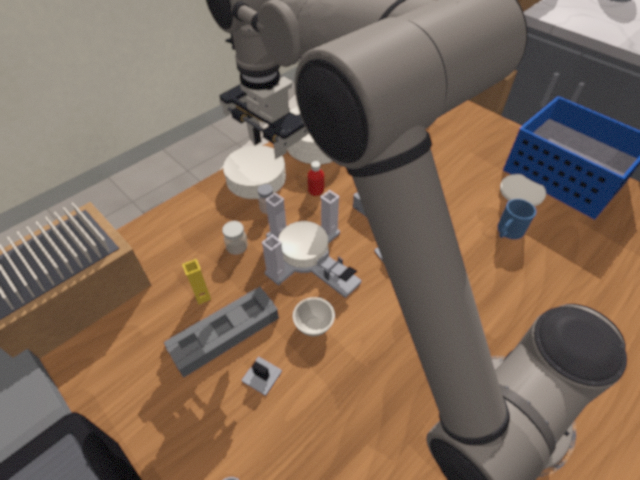

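View pics/top20.png

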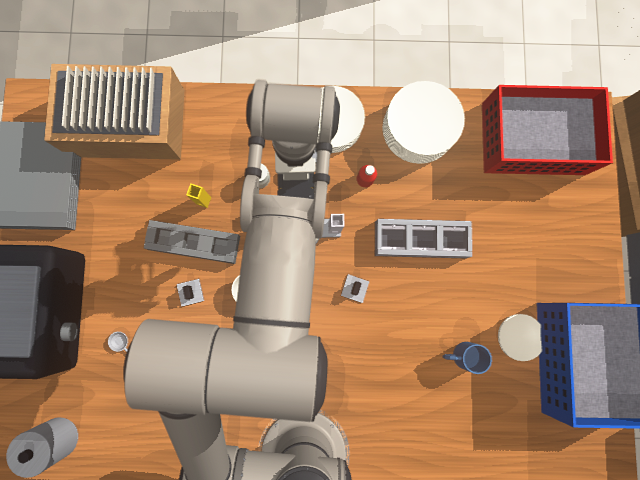

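Run:
```python
from h import *
for i in range(5): cam('top')
rel([.418,-.126,.25],2.824)
```

```text
t 26.3 pos [0.665  0.0305 0.2665] rot [-3.1378e+00 -3.0000e-04  1.6180e+00] F [0.  0.4 0.4] open 0.0596
ROW [-0.002, -0.0017, -0.7677, -0.4823, -0.8469, 0.0581] min rows 9.0
```

Emit:
arm_command([
  [[0, 0, -0.09, -0.05, -0.1, 0, 0.3], [0, 0, -0.18, -0.11, -0.2, 0, 0.3], [0, 0, -0.27, -0.17, -0.3, 0, 0.2], [0, 0, -0.36, -0.23, -0.4, 0, 0], [0, 0, -0.45, -0.29, -0.51, 0, -0.1], [0, 0, -0.54, -0.35, -0.62, 0, -0.2], [0, 0, -0.63, -0.42, -0.74, 0, -0.2], [0, 0, -0.72, -0.48, -0.845, 0.05, -0.2]],
])

```text
time: 27.1
tool_pos: [0.418, -0.1261, 0.2537]
tool_rot: [-3.141, 0.001, 2.755]
contact_force: [0.5, -1.1, -0.0]
opening: 0.0369
```

Run:
```python
from h import *
from seg import rects
for i in range(8): cam('top')
d=cam('wrist');save(d,'w21.png');np.savez('w21.npz',**d)
print('grips');rects(d,.038,.055,.046,(.3,.48,-.3,-.05),1,minpix=15)
print('covs');rects(d,.0035,.055,.006,(.3,.48,-.3,-.05),1,minpix=30)
print('unit');rects(d,.042,.053,.047,(.4,.7,-.5,-.15))
rel([.418,-.126,.25],2.824)
```

```text
grips
z~0.0457 n509 px(312,213) ctr(419.3,-126.8) size 16.0x34.8 ang 74.1
covs
z~0.0063 n2814 px(312,206) ctr(420.3,-127.1) size 61.0x59.6 ang 72.0
unit
z~0.0468 n467 px(292,317) ctr(517.3,-190.4) size 35.6x27.3 ang 67.9
z~0.0468 n855 px(295,375) ctr(590.6,-224.1) size 21.0x91.1 ang 0.5
t 27.55 pos [ 0.4201 -0.1249  0.2536] rot [3.1415e+00 1.0000e-04 2.7497e+00] F [-1.1  0.7  1. ] open 0.0367
ROW [0.0, 0.0, -0.0473, 0.005, -0.006, 0.0121] min rows 1.0
```

View pics/w21.png

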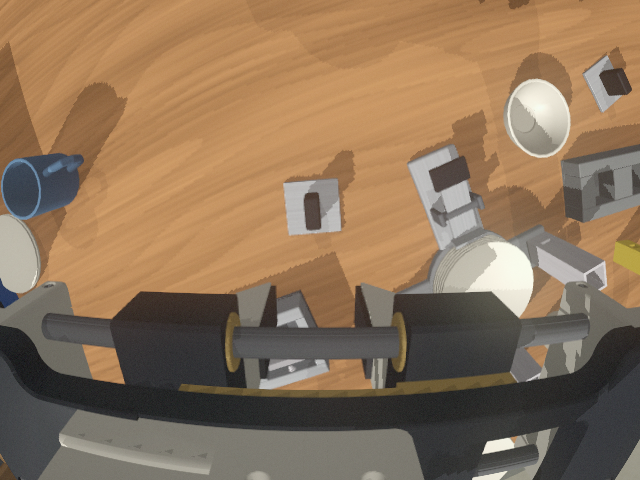

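Run:
```python
from h import *
for i in range(4): cam('top')
rel([.418,-.1265,.023],2.8274)
```

```text
t 27.75 pos [ 0.4196 -0.125   0.2537] rot [-3.1415 -0.      2.7497] F [ 0.1 -0.   0.8] open 0.0367
ROW [-0.0, -0.0, -0.0494, 0.0032, -0.0066, 0.7688] min rows 5.0
```

Emit:
arm_command([
  [[0, 0, -0.049, 0.003, -0.006, 0.12, -0.2], [0, 0, -0.049, 0.003, -0.006, 0.26, -0.2], [0, 0, -0.049, 0.003, -0.006, 0.4, -0.2], [0, 0, -0.049, 0.003, -0.006, 0.54, -0.2], [0, 0, -0.049, 0.003, -0.006, 0.64, -0.2], [0, 0, -0.049, 0.003, -0.006, 0.72, -0.2], [0, 0, -0.049, 0.003, -0.006, 0.768, -0.2], [0, 0, -0.049, 0.003, -0.006, 0.768, -0.2]],
])

```text
time: 28.55
tool_pos: [0.4168, -0.126, 0.0217]
tool_rot: [3.141, -0.004, 2.826]
contact_force: [0.3, 1.1, 0.7]
opening: 0.0367
```

Emit:
arm_command([
  [[0, 0, 0, 0, 0, 0, -0.2], [0, 0, 0, 0, 0, 0, -0.2], [0, 0, 0, 0, 0, 0, -0.2]],
])

```text
time: 28.85
tool_pos: [0.4185, -0.1269, 0.0242]
tool_rot: [-3.141, 0.002, 2.826]
contact_force: [-0.3, -0.4, -0.5]
opening: 0.0364
```

Run:
```python
from h import *
for i in range(3):
 cam('top'); rel([.418,-.1265,.023],2.8274)
d=cam('wrist');save(d,'w22.png')
```

```text
t 28.9 pos [ 0.4183 -0.1269  0.0241] rot [-3.1412e+00  1.9000e-03  2.8261e+00] F [-0.4  0.8 -0.6] open 0.0365
ROW [-0.0002, 0.0012, -0.0008, 0.0015, 0.0009, 0.0038] min rows 1.0
t 28.95 pos [ 0.4182 -0.1268  0.024 ] rot [-3.1413e+00  1.6000e-03  2.8261e+00] F [-1.   0.1  0.2] open 0.037
ROW [-0.0002, 0.001, -0.0008, 0.0012, 0.0008, 0.0034] min rows 1.0
t 29.0 pos [ 0.4182 -0.1268  0.0239] rot [-3.1413e+00  1.4000e-03  2.8261e+00] F [-0.4 -0.3  0.1] open 0.0368
ROW [-0.0002, 0.0009, -0.0008, 0.0008, 0.0009, 0.003] min rows 1.0
```

View pics/w22.png

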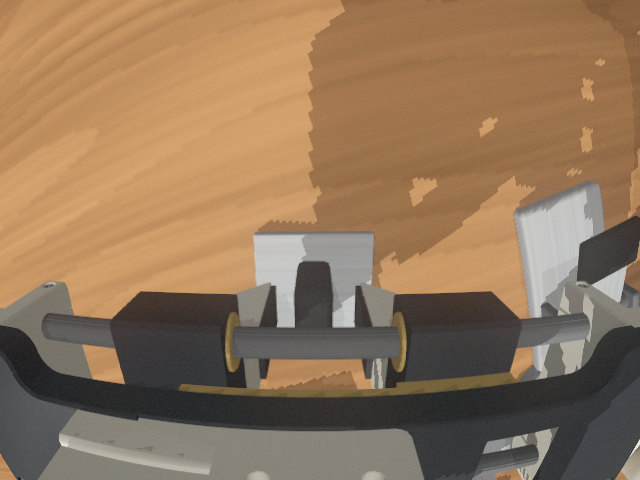

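Emit:
arm_command([
  [[0, 0, 0, 0, 0, 0, -1], [0, 0, 0, 0, 0, 0, -1], [0, 0, 0, 0, 0, 0, -1], [0, 0, 0, 0, 0, 0, -1]],
], grip_force=40)

```text
time: 29.45
tool_pos: [0.4178, -0.1267, 0.0233]
tool_rot: [-3.141, 0.0, 2.826]
contact_force: [-1.3, -0.3, 0.2]
opening: 0.0158
```

Run:
```python
from h import *
for i in range(2):
 rel([.418,-.1265,.023],2.8274);cam('top')
```

```text
t 29.45 pos [ 0.4178 -0.1267  0.0233] rot [-3.1414e+00  1.0000e-04  2.8261e+00] F [-1.3 -0.3  0.2] open 0.0158
ROW [-0.0001, 0.0001, -0.0008, -0.0003, 0.001, 0.0011] min rows 1.0
t 29.5 pos [ 0.4178 -0.1267  0.0233] rot [-3.1414  0.      2.8262] F [-0.4 -2.   1.3] open 0.0158
ROW [-0.0001, 0.0, -0.0008, -0.0004, 0.0009, 0.001] min rows 1.0
```

Emit:
arm_command([
  [[0, 0, 0, 0, 0, -0.04, -1], [0, 0, 0, 0, 0, -0.12, -1], [0, 0, 0, 0, 0, -0.24, -1], [0, 0, 0, 0, 0, -0.36, -1], [0, 0, 0, 0, 0, -0.48, -1], [0, 0, 0, 0, 0, -0.6, -1], [0, 0, 0, 0, 0, -0.65, -1]],
])

```text
time: 30.25
tool_pos: [0.4187, -0.127, 0.2213]
tool_rot: [-3.141, 0.004, 2.826]
contact_force: [0.1, -0.7, -2.7]
opening: 0.0159
```

Run:
```python
from h import *
for i in range(5): cam('top')
rel([.551,-.3015,.15],np.pi)
d=cam('wrist');save(d,'w23.png');np.savez('w23.npz',**d)
from seg import rects
d=dict(np.load('w2.npz'))
P=cloud(d,1)
```

```text
t 30.5 pos [ 0.417  -0.1262  0.2169] rot [ 3.1412e+00 -2.7000e-03  2.8261e+00] F [-0.5 -0.2 -3. ] open 0.0154
ROW [0.0005, -0.0017, -0.2008, -0.6066, -0.417, 0.2211] min rows 5.0
```

View pics/w23.png

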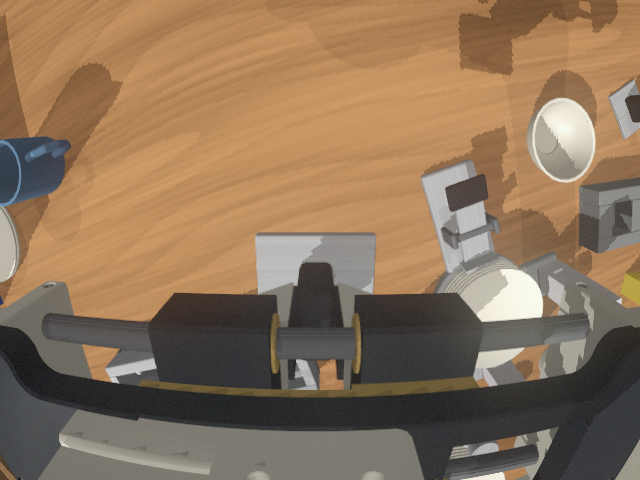

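```bash
cat > wells.py <<'E'
from h import *
def wells(d,fish,lo=.043,hi=.056):
    P=cloud(d,fish); m=((P[...,2]>lo)&(P[...,2]<hi)&(P[...,0]>.48)&(P[...,0]<.62)&(P[...,1]>-.45)&(P[...,1]<-.16)).astype(np.uint8)
    cs,h=cv2.findContours(m,cv2.RETR_CCOMP,cv2.CHAIN_APPROX_NONE)
    for c,hh in zip(cs,h[0]):
        if len(c)<20: continue
        q=c[:,0,:]; W=onplane(d,q[:,0],q[:,1],.047,fish)[:,:2]*1000
        (cx,cy),(w,hh2),a=cv2.minAreaRect(W.astype(np.float32)); print('hole' if hh[3]>=0 else 'outer',f'({cx:.1f},{cy:.1f}) {w:.1f}x{hh2:.1f} {a:.1f}')
E
python3 - <<'E'
from wells import *
for f,fi in [('top0',0),('top20',0),('side0',0),('w2',1),('w1',1)]:
    print(f); wells(dict(np.load(f+'.npz')),fi)
E
```

```text
top0
outer (551.4,-302.5) 245.2x94.4 89.8
hole (549.9,-381.5) 70.4x72.2 88.9
hole (551.1,-301.8) 70.6x70.5 1.1
hole (552.5,-222.2) 70.2x73.4 86.1
top20
outer (551.2,-302.3) 245.2x94.4 89.6
hole (550.8,-382.7) 67.6x71.1 88.9
hole (552.0,-300.8) 70.2x71.1 89.0
hole (551.8,-221.6) 72.5x69.6 87.9
side0
outer (550.8,-301.3) 250.0x96.8 89.7
hole (552.9,-222.0) 66.9x69.1 89.3
hole (551.9,-302.3) 67.6x67.8 0.1
hole (550.9,-382.5) 68.7x67.4 89.2
w2
outer (554.4,-301.0) 248.4x93.9 89.9
hole (553.9,-380.8) 66.8x66.6 89.6
hole (554.0,-301.3) 66.1x66.5 89.8
hole (554.9,-221.7) 67.2x66.3 88.8
w1
outer (553.2,-302.6) 245.7x95.3 89.7
hole (552.7,-382.0) 66.4x66.0 89.6
```

Run:
```python
from h import *
rel([.5515,-.302,.12],3.133)
```

```text
t 30.55 pos [ 0.4169 -0.1262  0.2167] rot [ 3.1411 -0.0032  2.8261] F [ 0.4 -0.8 -3.4] open 0.016
ROW [0.0006, -0.002, -0.1954, -0.6093, -0.4181, 0.3203] min rows 5.0
```

Emit:
arm_command([
  [[0, 0, -0.08, -0.12, -0.08, 0, -1], [0, 0, -0.16, -0.24, -0.17, 0, -1], [0, 0, -0.195, -0.36, -0.25, 0, -1], [0, 0, -0.195, -0.48, -0.33, 0.05, -1], [0, 0, -0.195, -0.57, -0.39, 0.14, -1], [0, 0, -0.195, -0.605, -0.417, 0.24, -1], [0, 0, -0.195, -0.605, -0.417, 0.31, -1], [0, 0, -0.195, -0.605, -0.417, 0.328, -1]],
], grip_force=60)

```text
time: 31.35
tool_pos: [0.5494, -0.3007, 0.1146]
tool_rot: [3.136, -0.008, 3.132]
contact_force: [-0.0, -0.1, -2.3]
opening: 0.0155
```

Run:
```python
from h import *
for i in range(12): cam('top')
for i in range(2): rel([.5515,-.302,.12],3.133);cam('top')
d=cam('wrist');save(d,'w24.png');np.savez('w24.npz',**d)
```

```text
t 31.95 pos [ 0.5517 -0.3019  0.1205] rot [-3.1410e+00  7.0000e-04  3.1325e+00] F [-0.9 -0.8 -2.1] open 0.0156
ROW [-0.0004, 0.0005, -0.0003, 0.0005, -0.0003, 0.0016] min rows 1.0
t 32.0 pos [ 0.5516 -0.3019  0.1203] rot [-3.1412e+00  5.0000e-04  3.1325e+00] F [ 1.4 -0.3 -1.5] open 0.0153
ROW [-0.0003, 0.0003, -0.0003, 0.0004, -0.0004, 0.001] min rows 1.0
```

View pics/w24.png

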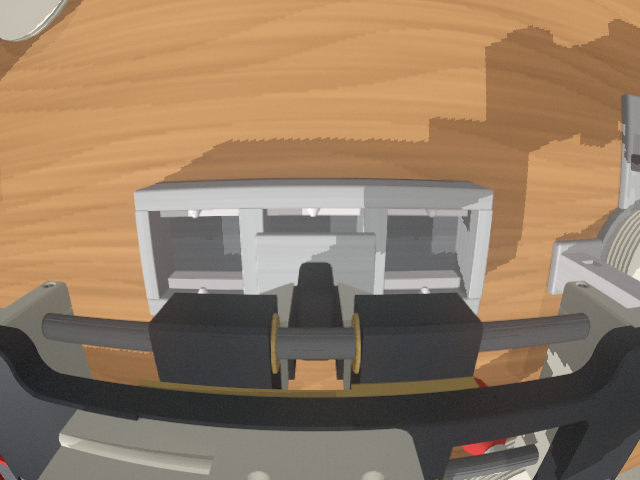

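Run:
```python
from wells import *
d=dict(np.load('w24.npz'));wells(d,1)
a=d['image'][170:310,240:400];cv2.imwrite('pics/w24z.png',cv2.cvtColor(cv2.resize(a,None,fx=4.5,fy=4,interpolation=cv2.INTER_CUBIC),cv2.COLOR_RGB2BGR))
print(onplane(d,[256.5,375.5],[233.5,233.5],.1027,1)*1000)
```

```text
outer (552.8,-302.8) 245.5x93.2 89.8
[[ 523.68471896 -330.01674933  102.7       ]
 [ 524.1600548  -271.49268482  102.7       ]]
```

View pics/w24z.png

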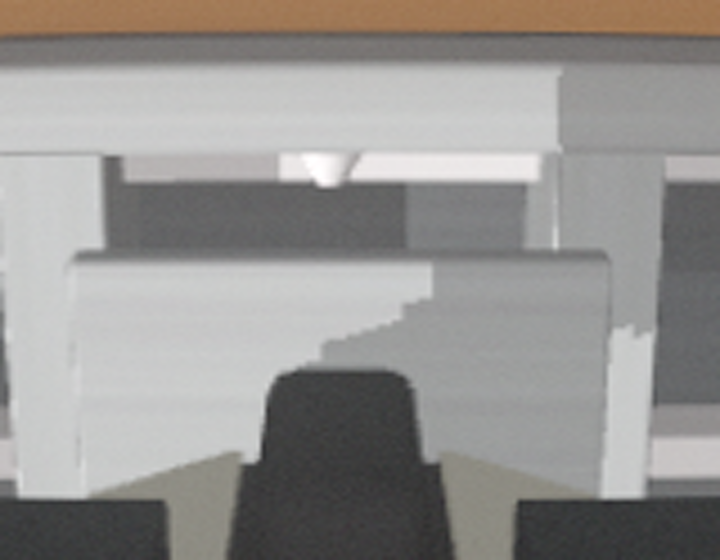

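Run:
```python
from wells import *
d=dict(np.load('w24.npz'))
print('rim',onplane(d,[262.9,364.9],[208.75]*2,.047,1)*1000)
print('cov',onplane(d,[256,375.1],[233.5,233.5],.1027,1)*1000)
```

```text
rim [[ 521.84333451 -334.40999361   47.        ]
 [ 522.38713502 -269.54299923   47.        ]]
cov [[ 523.68191002 -330.26674122  102.7       ]
 [ 524.15904706 -271.69288905  102.7       ]]
```

Emit:
arm_command([
  [[0, 0, 0, 0, -0.002, 0.04, -1], [0, 0, 0, 0, -0.002, 0.08, -1], [0, 0, 0, 0, -0.002, 0.11, -1], [0, 0, 0, 0, -0.002, 0.14, -1], [0, 0, 0, 0, -0.002, 0.16, -1], [0, 0, 0, 0, -0.002, 0.175, -1], [0, 0, 0, 0, -0.002, 0.175, -1]],
])

```text
time: 32.8
tool_pos: [0.5513, -0.3024, 0.0668]
tool_rot: [3.141, -0.001, 3.132]
contact_force: [0.2, 0.1, -2.0]
opening: 0.0154
```

```bash
python3 look.py d1
```

```text
[ 0.5515 -0.3025  0.0673] [-3.1416e+00 -1.0000e-04  3.1324e+00] F [ 0.3  0.7 -2.4] [ 0.11 -0.18  0.  ] 0.015872956363489447
[ 0.5517 -0.3026  0.0676] [-3.1412e+00  4.0000e-04  3.1324e+00] F [-0.1  0.3 -2.9] [ 0.08 -0.16  0.  ] 0.015481865942840832
[ 0.5518 -0.3027  0.0678] [-3.1410e+00  7.0000e-04  3.1324e+00] F [-0.7  0.5 -2.5] [ 0.12 -0.21  0.02] 0.01532255525284909
```

View pics/d1w.png

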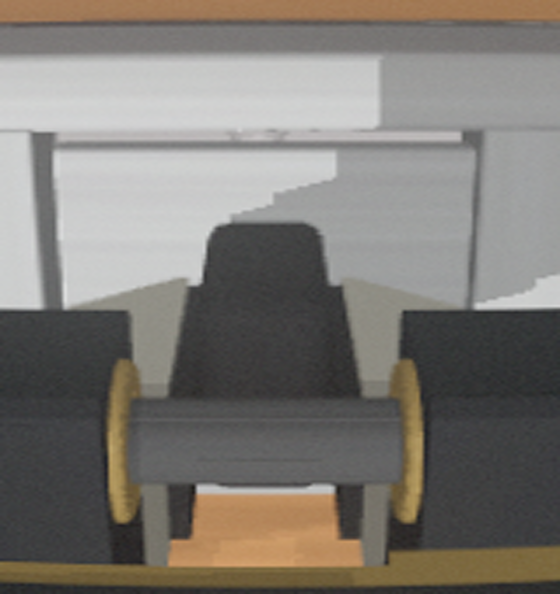

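Emit:
arm_command([
  [[0, 0, 0, 0, -0.003, 0.005, -1], [0, 0, 0, 0, -0.003, 0.015, -1], [0, 0, 0, 0, -0.003, 0.025, -1], [0, 0, 0, 0, -0.003, 0.035, -1], [0, 0, 0, 0, -0.003, 0.045, -1], [0, 0, 0, 0, -0.003, 0.055, -1], [0, 0, 0, 0, -0.003, 0.062, -1], [0, 0, 0, 0, -0.003, 0.067, -1]],
])

```text
time: 33.8
tool_pos: [0.5512, -0.3032, 0.0502]
tool_rot: [-3.141, -0.0, 3.133]
contact_force: [-11.8, 6.3, 29.9]
opening: 0.0156
```

```bash
python3 look.py d2
```

```text
[ 0.5512 -0.3031  0.0503] [-3.1413 -0.      3.1327] F [-9.   5.5 20.5] [1.02 1.32 0.02] 0.015834411127832536
[ 0.5512 -0.3031  0.0503] [-3.1412e+00  1.0000e-04  3.1327e+00] F [-9.   5.2 19.8] [1.08 1.35 0.01] 0.01563175323368148
[ 0.5512 -0.3031  0.0503] [-3.1412e+00  1.0000e-04  3.1326e+00] F [-8.5  4.2 20. ] [ 1.    1.25 -0.05] 0.015581047348068129
```

View pics/d2w.png

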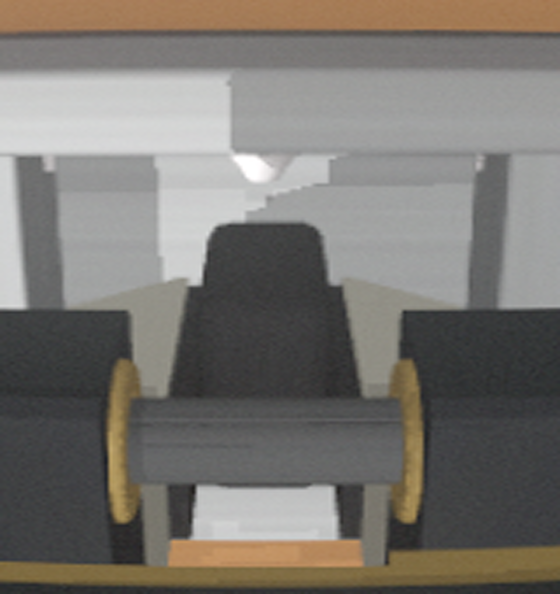

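Emit:
arm_command([
  [[0, 0, 0, 0, 0, -0.007, -1], [0, 0, 0, 0, 0, -0.007, -0.5], [0, 0, 0, 0, 0, -0.007, -0.4], [0, 0, 0, 0, 0, -0.007, -0.4], [0, 0, 0, 0, 0, -0.05, -0.35], [0, 0, 0, 0, 0, -0.18, -0.2], [0, 0, 0, 0, 0, -0.34, -0.2], [0, 0, 0, 0, 0, -0.5, -0.2]],
], grip_force=40)

```text
time: 34.8
tool_pos: [0.5513, -0.3032, 0.1996]
tool_rot: [3.142, -0.0, 3.132]
contact_force: [0.1, -1.1, 0.4]
opening: 0.0365
```

Run:
```python
from h import *
for i in range(6): cam('top')
rel([.46,-.03,.25],2)
d=cam('wrist');save(d,'w25.png');np.savez('w25.npz',**d)
P=cloud(d,1)
m=(abs(P[...,0]-.552)<.034)&(abs(P[...,1]+.302)<.03)&(P[...,2]>.02)&(P[...,2]<.04);m[260:]=0
Q=P[m];A=np.c_[Q[:,:2]-[.552,-.302],np.ones(len(Q))];print(m.sum(),np.percentile(Q[:,2],[5,50,95]),np.linalg.lstsq(A,Q[:,2],rcond=None)[0])
```

```text
t 35.1 pos [ 0.5509 -0.303   0.1964] rot [ 3.1405e+00 -1.6000e-03  3.1324e+00] F [-0.5  0.6 -0. ] open 0.0367
ROW [0.0, -0.0013, 0.7209, 0.3117, 0.9072, -0.1771] min rows 8.0
3398 [0.03173182 0.03304105 0.03428596] [-0.00335218 -0.00075026  0.03303354]
```

View pics/w25.png

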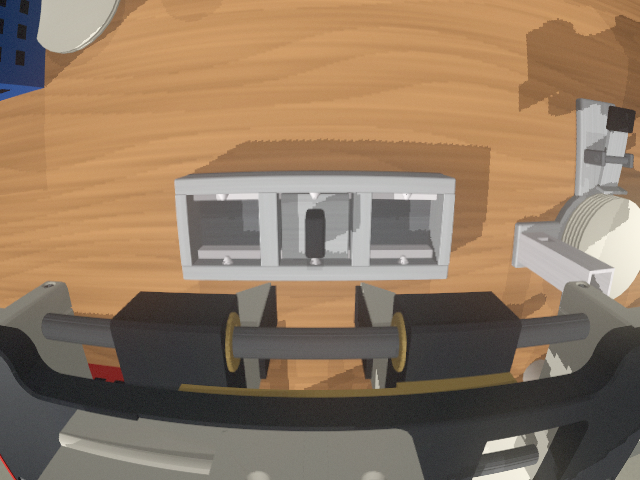

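Emit:
arm_command([
  [[0, 0, 0, 0.04, 0.12, -0.1, -0.2], [0, 0, 0, 0.08, 0.28, -0.17, -0.2], [0, 0, 0, 0.12, 0.44, -0.17, -0.2], [0, 0, 0, 0.16, 0.6, -0.17, -0.2], [0, 0, 0, 0.2, 0.76, -0.17, -0.2], [0, 0, 0, 0.24, 0.92, -0.17, -0.2], [0, 0, 0, 0.25, 1.0, -0.17, -0.2]],
])

```text
time: 35.85
tool_pos: [0.4772, 0.0006, 0.2472]
tool_rot: [3.14, -0.003, 3.134]
contact_force: [0.1, 0.2, 0.8]
opening: 0.0362
```

Emit:
arm_command([
  [[0, 0, -0.08, 0.04, 0.15, 0, -0.2], [0, 0, -0.17, 0.08, 0.3, 0, -0.2], [0, 0, -0.17, 0.13, 0.46, 0, -0.2], [0, 0, -0.17, 0.18, 0.62, 0, -0.2], [0, 0, -0.17, 0.23, 0.78, 0, -0.2], [0, 0, -0.17, 0.26, 0.94, 0, -0.2], [0, 0, -0.17, 0.26, 1.0, 0, -0.2], [0, 0, -0.17, 0.26, 1.0, 0, -0.2]],
])

```text
time: 36.65
tool_pos: [0.4029, 0.3001, 0.2467]
tool_rot: [-3.141, -0.003, -2.88]
contact_force: [0.2, 0.0, 0.2]
opening: 0.0363
```

Run:
```python
from h import *
from seg import rects
for i in range(8): cam('top')
for n,fi in [('top',0),('side',0),('wrist',1)]:
  d=cam(n);save(d,n+'26.png');np.savez(n+'26.npz',**d)
  print(n,'grips');rects(d,.038,.055,.046,(.3,.48,.23,.4),fi,minpix=15)
  print('covs');rects(d,.0035,.055,.006,(.3,.48,.23,.4),fi,minpix=30)
rel([.3995,.306,.023],np.radians(195))
```

```text
top grips
covs
z~0.0073 n131 px(191,300) ctr(375.6,300.6) size 28.6x60.1 ang 1.0
side grips
z~0.0454 n142 px(259,367) ctr(398.7,306.7) size 35.4x17.0 ang 16.2
covs
z~0.0068 n799 px(261,375) ctr(401.0,306.5) size 65.0x60.5 ang 15.7
wrist grips
z~0.0458 n565 px(325,212) ctr(400.6,306.5) size 34.3x16.0 ang 14.8
covs
z~0.0064 n2897 px(324,206) ctr(401.4,306.9) size 59.3x59.9 ang 14.8
t 37.2 pos [0.4042 0.2975 0.2484] rot [-3.1415e+00  2.0000e-04 -2.8846e+00] F [-0.3  0.4  0.3] open 0.0365
ROW [-0.0, 0.0001, -0.0031, 0.0082, 0.0313, 0.7513] min rows 5.0
```

View pics/wrist26.png

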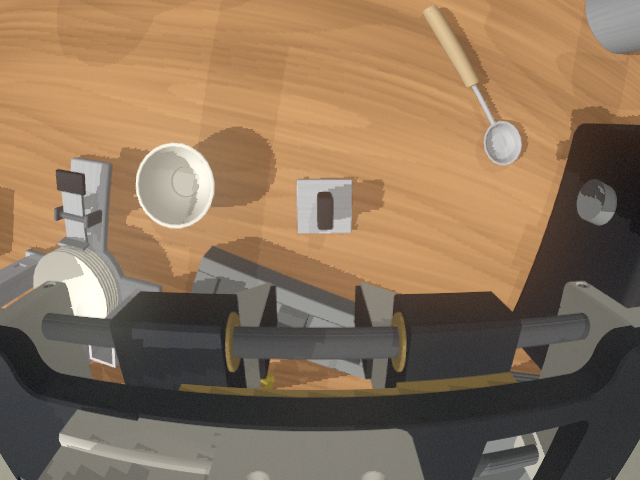

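Run:
```python
from h import *
for i in range(4): cam('top')
rel([.399,.3063,.023],np.radians(194.8))
```

```text
t 37.4 pos [0.4041 0.2979 0.2483] rot [-3.1415e+00  1.0000e-04 -2.8838e+00] F [0.1 0.5 0.4] open 0.0368
ROW [-0.0, 0.0001, -0.0003, 0.0094, 0.0313, 0.7511] min rows 5.0
```

Emit:
arm_command([
  [[0, 0, 0, 0.009, 0.031, 0.1, -0.2], [0, 0, 0, 0.009, 0.031, 0.24, -0.2], [0, 0, 0, 0.009, 0.031, 0.38, -0.2], [0, 0, 0, 0.009, 0.031, 0.52, -0.2], [0, 0, 0, 0.009, 0.031, 0.62, -0.2], [0, 0, 0, 0.009, 0.031, 0.7, -0.2], [0, 0, 0, 0.009, 0.031, 0.75, -0.2], [0, 0, 0, 0.009, 0.031, 0.75, -0.2]],
])

```text
time: 38.2
tool_pos: [0.3978, 0.3056, 0.0214]
tool_rot: [-3.14, -0.004, -2.884]
contact_force: [-0.7, -0.4, 0.3]
opening: 0.0363
```

Run:
```python
from h import *
for i in range(8): cam('top')
rel([.399,.3063,.023],np.radians(194.8))
d=cam('wrist');save(d,'w27.png')
```

```text
t 38.6 pos [0.3995 0.3065 0.0241] rot [ 3.1413e+00  1.5000e-03 -2.8837e+00] F [-0.5  0.1  0.1] open 0.0366
ROW [0.0002, 0.001, -0.0003, 0.0017, -0.0004, 0.0036] min rows 1.0
```

View pics/w27.png

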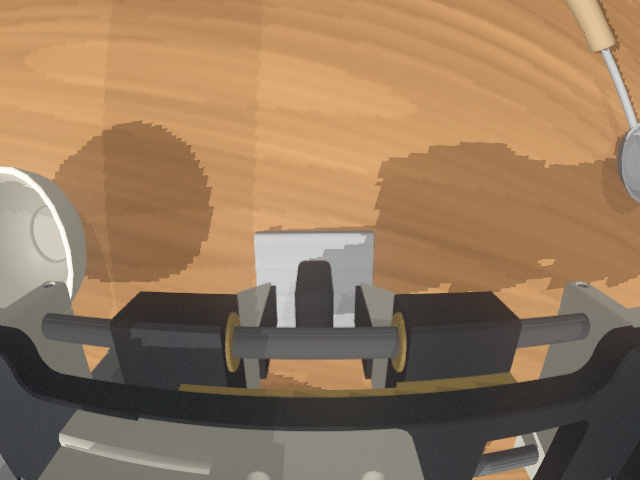

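Emit:
arm_command([
  [[0, 0, 0, 0, 0, 0, -1], [0, 0, 0, 0, 0, 0, -1], [0, 0, 0, 0, 0, 0, -1], [0, 0, 0, 0, 0, 0, -1], [0, 0, 0, 0, 0, 0, -1]],
], grip_force=40)

```text
time: 39.15
tool_pos: [0.3991, 0.3063, 0.0233]
tool_rot: [-3.141, -0.0, -2.884]
contact_force: [-1.3, -0.2, 0.5]
opening: 0.0159
```

Run:
```python
from h import *
rel([.399,.3063,.023],np.radians(194.8))
```

```text
t 39.15 pos [0.3991 0.3063 0.0233] rot [-3.1415e+00 -1.0000e-04 -2.8837e+00] F [-1.3 -0.2  0.5] open 0.0159
ROW [-0.0001, -0.0, -0.0003, 0.0001, 0.0002, 0.001] min rows 1.0
```

Emit:
arm_command([
  [[0, 0, 0, 0, 0, -0.04, -1], [0, 0, 0, 0, 0, -0.12, -1], [0, 0, 0, 0, 0, -0.26, -1], [0, 0, 0, 0, 0, -0.4, -1], [0, 0, 0, 0, 0, -0.54, -1], [0, 0, 0, 0, 0, -0.68, -1], [0, 0, 0, 0, 0, -0.75, -1]],
])

```text
time: 39.85
tool_pos: [0.3997, 0.3067, 0.2528]
tool_rot: [3.14, 0.006, -2.884]
contact_force: [0.2, 0.1, -2.4]
opening: 0.016
```

Run:
```python
from h import *
for i in range(8): cam('top')
rel([.49,.05,.25],3.133)
```

```text
t 40.25 pos [0.3983 0.3059 0.2465] rot [-3.1406 -0.0035 -2.8838] F [ 0.5  0.8 -2.5] open 0.0155
ROW [-0.0009, -0.0021, 0.1696, -0.0779, -0.9027, -0.0109] min rows 6.0
```

Emit:
arm_command([
  [[0, 0, 0.05, -0.01, -0.12, 0, -1], [0, 0, 0.1, -0.02, -0.27, 0, -1], [0, 0, 0.15, -0.03, -0.42, 0, -1], [0, 0, 0.17, -0.045, -0.57, 0, -1], [0, 0, 0.17, -0.06, -0.72, 0, -1], [0, 0, 0.17, -0.075, -0.85, 0, -1], [0, 0, 0.17, -0.078, -0.903, 0, -1], [0, 0, 0.17, -0.078, -0.903, 0, -1]],
])

```text
time: 41.05
tool_pos: [0.491, 0.0482, 0.247]
tool_rot: [-3.141, -0.002, 3.129]
contact_force: [0.4, 0.7, -2.7]
opening: 0.0161
```

Run:
```python
from h import *
for i in range(14): cam('top')
rel([.5523,-.222,.12],3.133)
```

```text
t 41.75 pos [0.4907 0.0505 0.2483] rot [-3.1415e+00  1.0000e-04  3.1326e+00] F [-0.8 -0.7 -2.5] open 0.0158
ROW [-0.0001, 0.0001, -0.0002, -0.2133, -0.9063, 0.4279] min rows 7.0
```

Emit:
arm_command([
  [[0, 0, 0, -0.03, -0.12, 0, -1], [0, 0, 0, -0.07, -0.28, 0, -1], [0, 0, 0, -0.11, -0.44, 0, -1], [0, 0, 0, -0.15, -0.6, 0, -1], [0, 0, 0, -0.19, -0.76, 0.04, -1], [0, 0, 0, -0.213, -0.88, 0.16, -1], [0, 0, 0, -0.213, -0.908, 0.3, -1], [0, 0, 0, -0.213, -0.908, 0.42, -1]],
], grip_force=60)

```text
time: 42.55
tool_pos: [0.5515, -0.2249, 0.1199]
tool_rot: [3.142, -0.001, 3.129]
contact_force: [0.3, 0.3, -3.4]
opening: 0.0153
```

Run:
```python
from h import *
for i in range(14): cam('top')
rel([.5520,-.2225,.068],3.133)
d=cam('wrist');save(d,'w28.png');np.savez('w28.npz',**d)
a=d['image'][170:310,240:400];cv2.imwrite('pics/w28z.png',cv2.cvtColor(cv2.resize(a,None,fx=4.5,fy=4,interpolation=cv2.INTER_CUBIC),cv2.COLOR_RGB2BGR))
```

```text
t 43.25 pos [ 0.5523 -0.2226  0.1228] rot [-3.1411e+00  7.0000e-04  3.1326e+00] F [ 0.2 -0.  -2.5] open 0.0156
ROW [-0.0003, 0.0004, -0.0003, 0.0012, 0.0005, 0.1828] min rows 2.0
```

View pics/w28z.png

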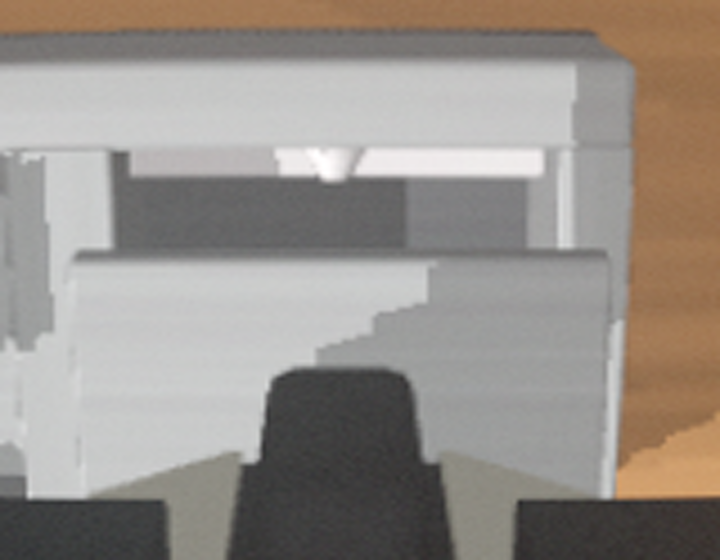

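Emit:
arm_command([
  [[0, 0, 0, 0.001, 0, 0.04, -1], [0, 0, 0, 0.001, 0, 0.08, -1], [0, 0, 0, 0.001, 0, 0.11, -1], [0, 0, 0, 0.001, 0, 0.14, -1], [0, 0, 0, 0.001, 0, 0.16, -1], [0, 0, 0, 0.001, 0, 0.18, -1], [0, 0, 0, 0.001, 0, 0.18, -1]],
])

```text
time: 44.0
tool_pos: [0.5515, -0.2225, 0.0674]
tool_rot: [3.141, -0.001, 3.132]
contact_force: [0.9, -0.2, -2.2]
opening: 0.0157
```

```bash
python3 look.py e1
```

```text
[ 0.5517 -0.2226  0.068 ] [ 3.1414e+00 -5.0000e-04  3.1324e+00] F [ 0.4  0.3 -3.2] [ 0.06 -0.22  0.01] 0.015509260834346467
[ 0.552  -0.2227  0.0685] [-3.1413e+00  3.0000e-04  3.1324e+00] F [ 0.3 -0.1 -2.7] [ 0.02 -0.16 -0.02] 0.015311989807243265
[ 0.5521 -0.2228  0.0687] [-3.1411e+00  7.0000e-04  3.1324e+00] F [ 0.2  0.7 -2.4] [ 0.15 -0.15 -0.02] 0.01580243342991278
```

View pics/e1w.png

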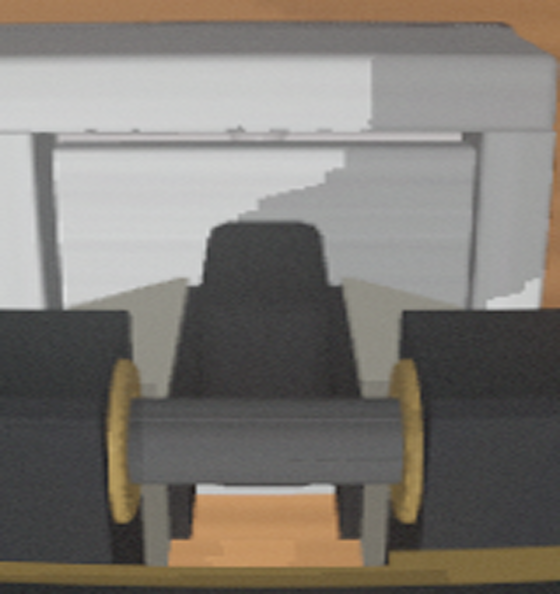

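Emit:
arm_command([
  [[0, 0, 0, 0, -0.002, 0.008, -1], [0, 0, 0, 0, -0.002, 0.018, -1], [0, 0, 0, 0, -0.002, 0.028, -1], [0, 0, 0, 0, -0.002, 0.038, -1], [0, 0, 0, 0, -0.002, 0.048, -1], [0, 0, 0, 0, -0.002, 0.058, -1], [0, 0, 0, 0, -0.002, 0.065, -1], [0, 0, 0, 0, -0.002, 0.07, -1]],
])

```text
time: 45.0
tool_pos: [0.5516, -0.2231, 0.0502]
tool_rot: [-3.141, -0.0, 3.133]
contact_force: [-12.2, 6.2, 33.3]
opening: 0.0158
```

```bash
python3 look.py e2
```

```text
[ 0.5515 -0.2231  0.0502] [-3.1412e+00  1.0000e-04  3.1327e+00] F [-8.3  4.6 23.4] [ 0.87  1.37 -0.01] 0.015813217961472222
[ 0.5515 -0.2231  0.0502] [-3.1411e+00  2.0000e-04  3.1327e+00] F [-9.   4.9 21. ] [ 0.89  1.4  -0.03] 0.015667943716024656
[ 0.5516 -0.2231  0.0503] [-3.1411e+00  3.0000e-04  3.1327e+00] F [-9.   4.1 21.6] [ 0.84  1.43 -0.01] 0.0157599648468625
```

View pics/e2w.png

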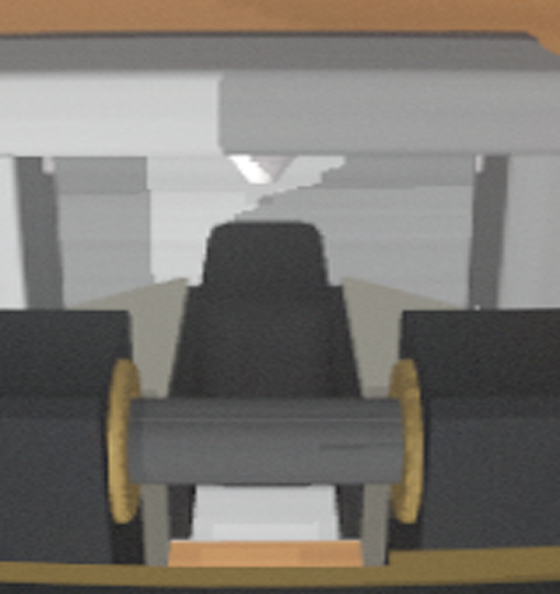

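Home. Release and lift.

Emit:
arm_command([
  [[0, 0, 0, 0, 0, -0.007, -1], [0, 0, 0, 0, 0, -0.007, -0.5], [0, 0, 0, 0, 0, -0.007, -0.4], [0, 0, 0, 0, 0, -0.007, -0.4], [0, 0, 0, 0, 0, -0.05, -0.35], [0, 0, 0, 0, 0, -0.18, -0.3], [0, 0, 0, 0, 0, -0.34, -0.3], [0, 0, 0, 0, 0, -0.5, -0.3]],
], grip_force=40)

```text
time: 46.0
tool_pos: [0.5515, -0.2231, 0.1995]
tool_rot: [3.141, -0.0, 3.132]
contact_force: [1.4, -0.6, 0.7]
opening: 0.0322
```

Run:
```python
from h import *
from seg import rects
for i in range(8): cam('top')
d=cam('wrist');save(d,'w29.png');np.savez('w29.npz',**d)
P=cloud(d,1)
for cx,cy in [(.552,-.302),(.5525,-.222)]:
  m=(abs(P[...,0]-cx)<.03)&(abs(P[...,1]-cy)<.03)&(P[...,2]>.015)&(P[...,2]<.04);m[275:]=0
  Q=P[m];A=np.c_[Q[:,:2]-[cx,cy],np.ones(len(Q))];print(m.sum(),np.percentile(Q[:,2],[5,50,95]),np.linalg.lstsq(A,Q[:,2],rcond=None)[0])
for n in ['top','side']:
  d=cam(n);save(d,n+'30.png');np.savez(n+'30.npz',**d)
  print(n);rects(d,.127,.15,.132,(.54,.7,-.1,.15),0,minpix=8)
  print('tab');rects(d,.048,.06,.054,(.38,.47,-.05,.1),0,minpix=10)
  print('loose?');rects(d,.003,.06,.006,(.25,.48,-.5,.5),0,minpix=60)
rel([.44,-.03,.2],np.pi)
```

```text
2692 [0.03181192 0.03304491 0.0344182 ] [0.00180289 0.00056942 0.03313124]
3262 [0.03178687 0.03307399 0.03426508] [ 0.00189181 -0.00018325  0.03304675]
top
z~0.1324 n69 px(295,184) ctr(664.3,31.3) size 32.5x29.4 ang 1.2
z~0.1327 n71 px(337,220) ctr(578.3,-69.9) size 29.7x29.2 ang 0.7
z~0.1328 n70 px(259,222) ctr(568.4,121.3) size 32.0x29.0 ang 1.7
tab
z~0.0523 n151 px(299,282) ctr(432.3,19.8) size 25.3x40.7 ang 1.0
loose?
z~0.0394 n670 px(299,277) ctr(443.6,17.8) size 76.5x74.2 ang 1.1
z~0.0218 n974 px(248,289) ctr(408.1,154.9) size 95.0x98.5 ang 88.5
z~0.0072 n252 px(120,340) ctr(276.1,469.8) size 64.7x51.3 ang 89.9
z~0.0289 n166 px(458,348) ctr(269.6,-393.8) size 39.8x84.8 ang 39.9
z~0.0090 n150 px(476,352) ctr(261.4,-443.0) size 54.9x26.4 ang 85.1
side
z~0.1312 n91 px(329,197) ctr(578.5,-68.2) size 33.7x35.2 ang 1.3
z~0.1307 n91 px(274,199) ctr(663.9,31.4) size 36.3x33.3 ang 1.5
z~0.1313 n103 px(271,242) ctr(567.8,122.1) size 35.5x33.2 ang 1.3
tab
z~0.0518 n150 px(347,273) ctr(431.0,20.4) size 26.2x43.6 ang 4.6
loose?
z~0.0438 n138 px(516,209) ctr(277.6,-487.9) size 39.0x44.4 ang 12.3
z~0.0364 n146 px(501,223) ctr(277.8,-414.5) size 25.7x99.0 ang 14.6
z~0.0143 n862 px(341,278) ctr(453.9,12.9) size 85.2x91.5 ang 89.4
z~0.0232 n1215 px(313,316) ctr(425.1,134.0) size 93.9x96.3 ang 23.9
t 46.55 pos [ 0.5515 -0.2231  0.1962] rot [ 3.1406e+00 -1.9000e-03  3.1324e+00] F [ 0.6  0.4 -0.6] open 0.0326
ROW [0.0006, -0.0012, -0.0059, 0.3776, 0.6401, -0.0113] min rows 5.0
```

View pics/w29.png

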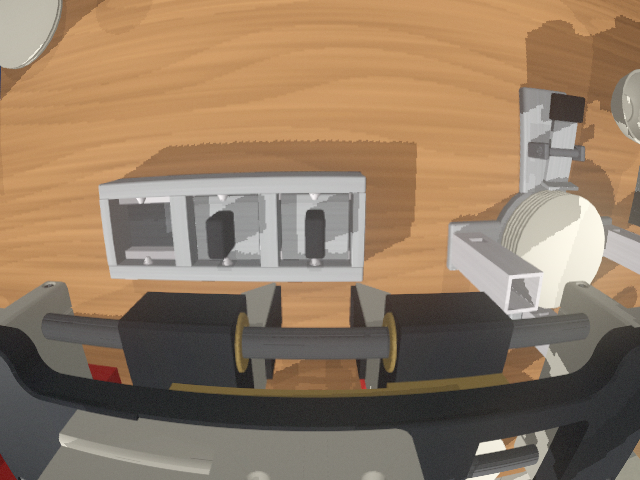

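View pics/side30.png

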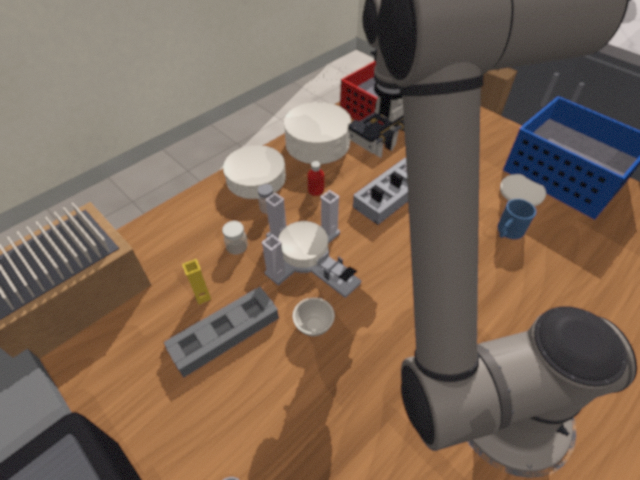

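View pics/top30.png

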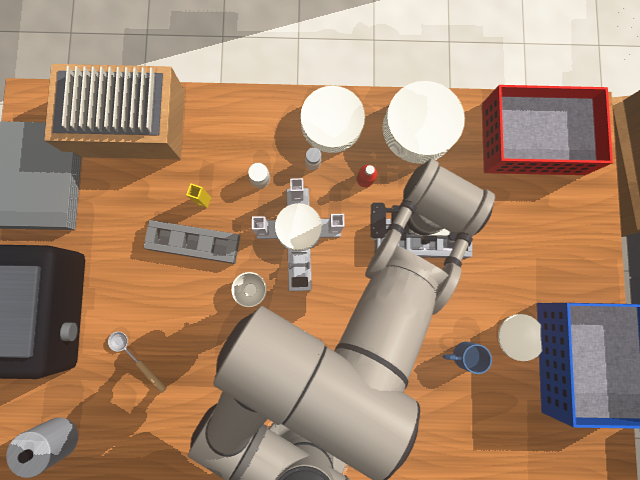

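Run:
```python
from h import *
rel([.72,-.14,.24],np.pi/2)
```

```text
t 46.55 pos [ 0.5515 -0.2231  0.1962] rot [ 3.1406e+00 -1.9000e-03  3.1324e+00] F [ 0.6  0.4 -0.6] open 0.0326
ROW [-0.0004, -0.0014, 0.9941, -0.5589, 0.2822, -0.1467] min rows 11.0
```

Emit:
arm_command([
  [[0, 0, 0.09, -0.02, 0.01, -0.1, -0.3], [0, 0, 0.18, -0.08, 0.05, -0.146, -0.3], [0, 0, 0.27, -0.16, 0.09, -0.146, -0.3], [0, 0, 0.36, -0.24, 0.13, -0.146, -0.5], [0, 0, 0.45, -0.33, 0.17, -0.146, -0.7], [0, 0, 0.54, -0.42, 0.21, -0.146, -1], [0, 0, 0.63, -0.5, 0.25, -0.146, -1], [0, 0, 0.72, -0.559, 0.282, -0.146, -1]],
], grip_force=20)

```text
time: 47.35
tool_pos: [0.7214, -0.1392, 0.2398]
tool_rot: [-3.141, -0.001, 1.996]
contact_force: [0.5, 0.4, 0.4]
opening: 0.0007
```

Emit:
arm_command([
  [[0, 0, 0.09, 0, 0, 0, -1], [0, 0, 0.18, 0, 0, 0, -1], [0, 0, 0.275, 0, 0, 0, -1], [0, 0, 0.275, 0, 0, 0, -1]],
])

```text
time: 47.75
tool_pos: [0.7202, -0.1401, 0.2401]
tool_rot: [-3.14, -0.0, 1.568]
contact_force: [-0.3, -0.4, -0.3]
opening: 0.0002
```

Run:
```python
from h import *
for i in range(4): cam('top')
rel([.72,-.14,.24],np.pi/2)
d=cam('wrist');save(d,'w31.png');np.savez('w31.npz',**d)
```

```text
t 47.95 pos [ 0.7202 -0.1402  0.2408] rot [-3.1411e+00 -1.0000e-04  1.5723e+00] F [ 0.8  0.1 -0.1] open 0.0003
ROW [-0.0003, -0.0, 0.001, 0.0008, -0.0008, 0.0026] min rows 1.0
```

View pics/w31.png

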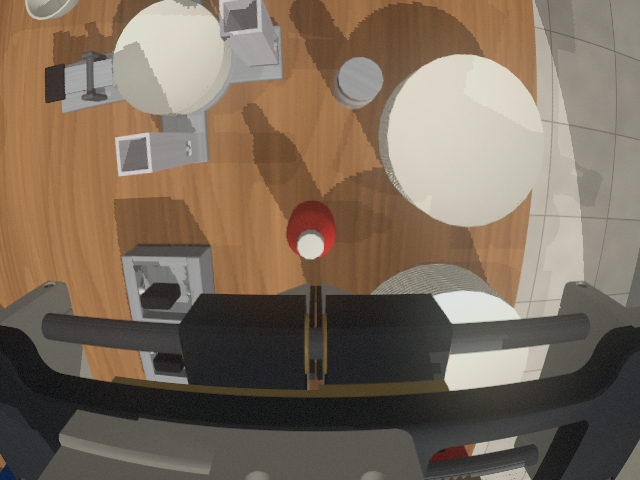

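Run:
```python
from h import *
d=dict(np.load('w31.npz'));cv2.imwrite('pics/w31z.png',cv2.cvtColor(cv2.resize(d['image'][0:190,100:300],None,fx=4,fy=3.1,interpolation=cv2.INTER_CUBIC),cv2.COLOR_RGB2BGR))
rel([.72,.0,.24],np.pi/2)
```

```text
t 48.0 pos [ 0.7203 -0.1402  0.2409] rot [-3.1413 -0.      1.5717] F [-0.2  0.5  0.7] open 0.0004
ROW [-0.0002, -0.0, 0.0006, 0.4675, -0.0005, 0.0031] min rows 3.0
```

View pics/w31z.png

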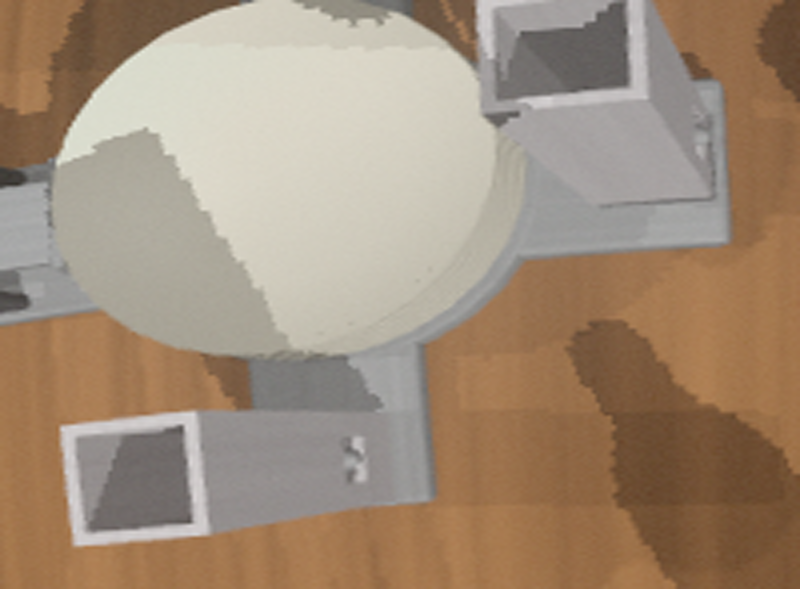

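Emit:
arm_command([
  [[0, 0, 0, 0.1, 0, 0, -1], [0, 0, 0, 0.22, 0, 0, -1], [0, 0, 0, 0.34, 0, 0, -1], [0, 0, 0, 0.44, 0, 0, -1], [0, 0, 0, 0.467, 0, 0, -1], [0, 0, 0, 0.467, 0, 0, -1]],
])

```text
time: 48.6
tool_pos: [0.7205, 0.001, 0.2412]
tool_rot: [3.141, 0.0, 1.572]
contact_force: [0.4, -0.2, 0.0]
opening: 0.0006
```

Run:
```python
from h import *
for i in range(6): cam('top')
d=cam('wrist');np.savez('w32.npz',**d);cv2.imwrite('pics/w32z.png',cv2.cvtColor(cv2.resize(d['image'][0:280,80:400],None,fx=2.4,fy=2.1,interpolation=cv2.INTER_CUBIC),cv2.COLOR_RGB2BGR))
rel([.432,.0198,.15],np.pi+.047)
```

```text
t 48.95 pos [ 0.7205 -0.0015  0.241 ] rot [-3.1415e+00  2.0000e-04  1.5679e+00] F [0.1 0.4 0.1] open 0.0006
ROW [-0.0001, 0.0001, -1.0318, 0.0682, -0.9619, 0.3034] min rows 11.0
```

View pics/w32z.png

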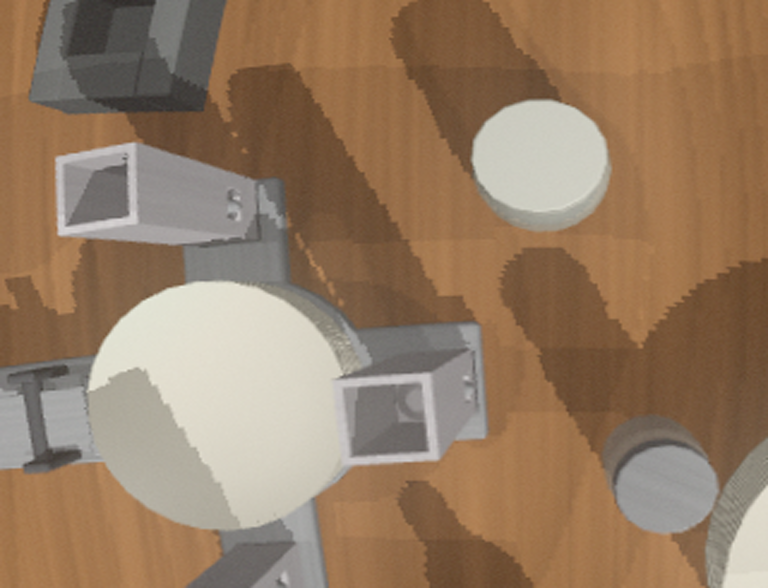

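Emit:
arm_command([
  [[0, 0, -0.09, 0.01, -0.08, 0, -1], [0, 0, -0.18, 0.02, -0.2, 0, -1], [0, 0, -0.27, 0.03, -0.32, 0, -1], [0, 0, -0.36, 0.04, -0.44, 0, -1], [0, 0, -0.45, 0.05, -0.56, 0, -1], [0, 0, -0.54, 0.06, -0.7, 0, -1], [0, 0, -0.63, 0.067, -0.84, 0, -1], [0, 0, -0.72, 0.067, -0.965, 0, -1]],
])

```text
time: 49.75
tool_pos: [0.429, 0.0202, 0.2412]
tool_rot: [3.142, 0.0, 2.706]
contact_force: [0.1, -0.3, 0.5]
opening: 0.0004
```

Emit:
arm_command([
  [[0, 0, -0.09, 0, 0, 0, -1], [0, 0, -0.18, 0, 0, 0, -1], [0, 0, -0.27, 0, 0, 0, -1], [0, 0, -0.31, 0, 0, 0, -1], [0, 0, -0.31, 0, 0, 0, -1]],
])

```text
time: 50.25
tool_pos: [0.4311, 0.02, 0.2413]
tool_rot: [-3.141, 0.001, -3.096]
contact_force: [0.0, 0.6, 0.6]
opening: 0.0005
```

Run:
```python
from h import *
from seg import rects
for i in range(6): cam('top')
rel([.43,.0195,.065],np.pi+.047)
d=cam('wrist');save(d,'w33.png');np.savez('w33.npz',**d)
rects(d,.045,.06,.054,(.38,.455,-.05,.1),1,minpix=10)
P=cloud(d,1);m=(P[...,2]>.04)&(abs(P[...,0]-.432)<.014)&(abs(P[...,1]-.02)<.02);Q=P[m];print(m.sum(),np.linalg.lstsq(np.c_[Q[:,0]-.43,Q[:,1]-.02,np.ones(len(Q))],Q[:,2],rcond=None)[0])
```

```text
t 50.55 pos [0.431  0.0203 0.2411] rot [-3.1415  0.     -3.0968] F [ 0.1  0.3 -0.6] open 0.0003
ROW [-0.0001, 0.0, -0.0014, 0.0036, -0.0026, 0.587] min rows 4.0
z~0.0513 n1208 px(313,218) ctr(435.4,19.3) size 31.3x41.1 ang 2.6
2514 [-5.61938578  0.15466153  0.16525598]
```

View pics/w33.png

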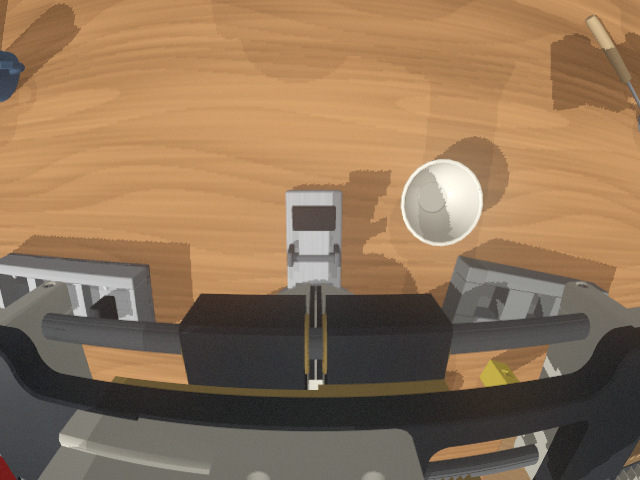

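Emit:
arm_command([
  [[0, 0, 0, 0.003, -0.003, 0.1, -1], [0, 0, 0, 0.003, -0.003, 0.24, -1], [0, 0, 0, 0.003, -0.003, 0.38, -1], [0, 0, 0, 0.003, -0.003, 0.48, -1], [0, 0, 0, 0.003, -0.003, 0.55, -1], [0, 0, 0, 0.003, -0.003, 0.59, -1], [0, 0, 0, 0.003, -0.003, 0.6, -1], [0, 0, 0, 0.003, -0.003, 0.6, -1]],
])

```text
time: 51.4
tool_pos: [0.4302, 0.0195, 0.061]
tool_rot: [3.142, -0.001, -3.096]
contact_force: [-0.4, 0.4, 0.1]
opening: 0.0004
```

Emit:
arm_command([
  [[0, 0, 0, 0, 0, 0.02, -1], [0, 0, 0, 0, 0, 0.04, -1], [0, 0, 0, 0, 0, 0.06, -1], [0, 0, 0, 0, 0, 0.075, -1], [0, 0, 0, 0, 0, 0.085, -1], [0, 0, 0, 0, 0, 0.095, -1], [0, 0, 0, 0, 0, 0.1, -1]],
])

```text
time: 52.1
tool_pos: [0.4302, 0.0195, 0.0308]
tool_rot: [-3.142, -0.0, -3.096]
contact_force: [-1.1, 0.0, 1.8]
opening: 0.0004
```

```bash
python3 look.py f1
```

```text
[0.4302 0.0195 0.0308] [-3.1416e+00 -1.0000e-04 -3.0959e+00] F [-1.6 -1.   1.2] [ 0.11  0.03 -0.03] 0.0004928269120186997
[0.4302 0.0195 0.0309] [-3.1416 -0.     -3.0958] F [-0.8 -0.9  0.6] [0.08 0.   0.03] 0.0006145584795614631
[0.4303 0.0195 0.031 ] [-3.1415e+00  2.0000e-04 -3.0958e+00] F [-0.7  0.2  1. ] [ 0.11 -0.04 -0.02] 0.0002849691310633926
```

View pics/f1w.png

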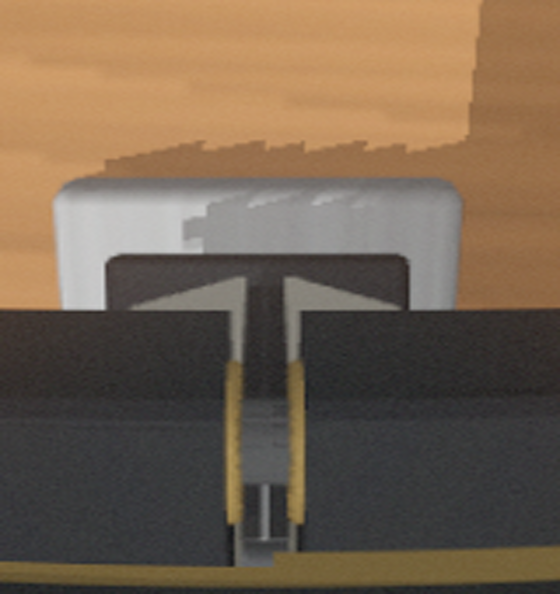

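Moving with low force; continue down to the hard stop.

Emit:
arm_command([
  [[0, 0, 0, 0, 0, 0.006, -1], [0, 0, 0, 0, 0, 0.012, -1], [0, 0, 0, 0, 0, 0.018, -1], [0, 0, 0, 0, 0, 0.018, -1]],
])

```text
time: 52.7
tool_pos: [0.4309, 0.0194, 0.0288]
tool_rot: [-3.141, 0.003, -3.095]
contact_force: [-12.6, 0.4, 44.6]
opening: 0.0007
```

```bash
python3 look.py f2
```

```text
[0.4309 0.0194 0.0288] [-3.1408  0.0033 -3.0955] F [-12.4   0.8  44.6] [0.25 1.56 0.06] 0.0003624944544647634
[0.4309 0.0194 0.0288] [-3.1408  0.0033 -3.0955] F [-12.2  -0.2  44.4] [0.21 1.61 0.03] 0.0006715567684470659
[0.4309 0.0194 0.0289] [-3.1408  0.0034 -3.0954] F [-11.1   0.4  44.7] [ 0.27  1.57 -0.02] 0.0002444572828680766
```

Emit:
arm_command([
  [[0, 0, 0, 0, 0, -0.03, -1], [0, 0, 0, 0, 0, -0.12, -1], [0, 0, 0, 0.05, 0, -0.26, -1], [0, 0, 0, 0.05, 0, -0.4, -1], [0, 0, 0, 0.05, 0, -0.54, -1], [0, 0, 0, 0.05, 0, -0.68, -1], [0, 0, 0, 0.05, 0, -0.75, -1]],
])

```text
time: 53.6
tool_pos: [0.4165, 0.0187, 0.2544]
tool_rot: [-3.14, 0.006, -3.096]
contact_force: [0.0, -0.2, -0.2]
opening: 0.0004
```

Run:
```python
from h import *
for i in range(8): cam('top')
d=cam('wrist');save(d,'w34.png')
P=cloud(d,1);m=(P[...,2]<.05)&(P[...,2]>.015)&(abs(P[...,0]-.431)<.011)&(abs(P[...,1]-.0195)<.016);Q=P[m];print('tab z',m.sum(),np.percentile(Q[:,2],[5,50,95]),np.linalg.lstsq(np.c_[Q[:,0]-.43,Q[:,1]-.02,np.ones(len(Q))],Q[:,2],rcond=None)[0])
d=cam('side');save(d,'side34.png');cv2.imwrite('pics/s34z.png',cv2.cvtColor(cv2.resize(d['image'][150:350,220:440],None,fx=3,fy=3),cv2.COLOR_RGB2BGR))
P=cloud(d);m=(P[...,2]<.05)&(P[...,2]>.015)&(abs(P[...,0]-.431)<.011)&(abs(P[...,1]-.0195)<.016);Q=P[m];print('tab z side',m.sum(),np.percentile(Q[:,2],[5,50,95]))
d=cam('top');save(d,'top34.png')
s=robot.observe();print(s['time'],s['tool_pos'],s['contact_force'])
```

```text
tab z 662 [0.02359859 0.02690928 0.03057308] [0.31771279 0.01215081 0.0267337 ]
tab z side 119 [0.02348177 0.02722895 0.03068752]
54.15 [0.41494359 0.01880067 0.24995644] [-0.83506271  0.4137423   0.03375467]
```

View pics/s34z.png

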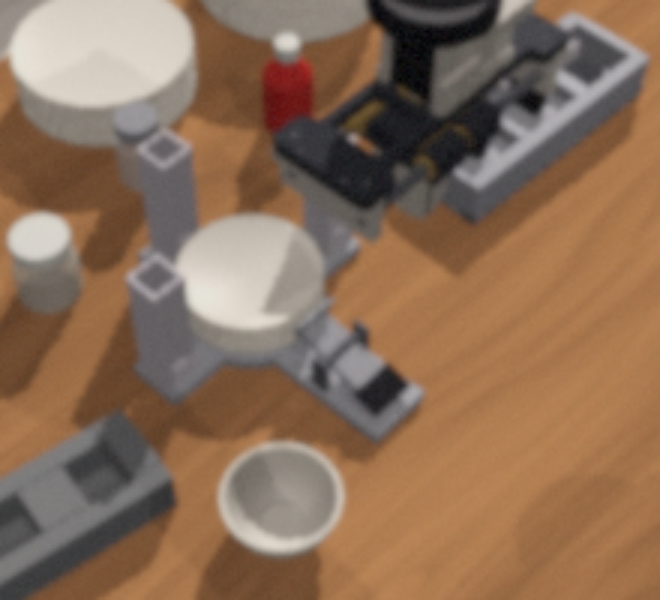

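View pics/w34.png

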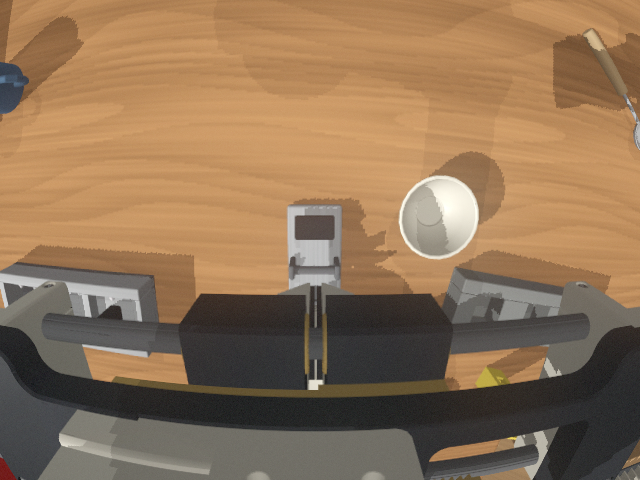

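View pics/top34.png

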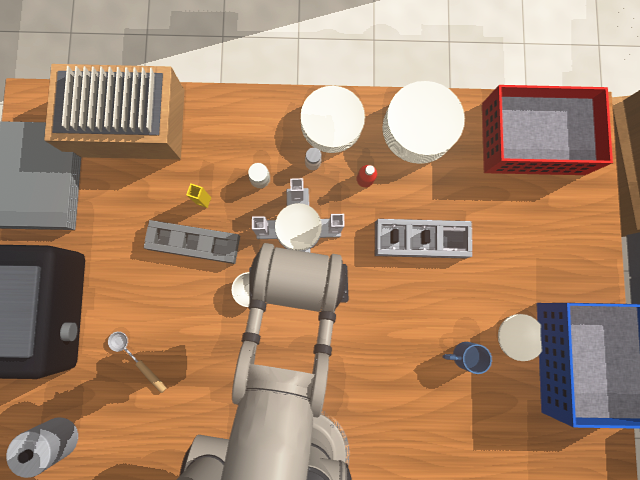

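```bash
python3 -c "
from cell import robot
print(robot.hand_in(), robot.observe()['time'])"
```

```text
the job is handed in; nothing more can be done
the job is handed in; nothing more can be done
```

The job is done and handed in at about 54 s on the robot's clock. All three guide posts are on the three carrier stubs and both covers are in the middle and +y wells. The plate stop was pressed last.

- **Posts:** each was pushed down to a hard stop. Their tops measured 131–133 mm above the table, against 132 mm expected. The wrist pictures show the spring button in the hole on all three.
- **Covers:** both are level with their tops at 33 mm, which puts them on the ledge, and the catches are out over them. One cover was knocked about 2–3 cm aside during the run, so I measured it again before picking it up. I saw only two covers in any view, so the -y well stays empty.
- **Plate stop:** the tab was pushed to its hard stop and stayed there after I let go. Its middle measured 27 mm above the table in both the wrist and side views. I did not get a clear view of the lip itself.
- **Forces:** the highest reading at the wrist was about 45 N. It came from pushing on the second post and on the tab, with the fingers only.
- **Rest of the table:** I saw no change to the bowl, sauce bottle, jar, pepper pot or yellow look-alike in the last pictures. I did not measure them again.
- **Disagreement:** the wrist camera placed things about 2–3 mm further out in x than the top and side cameras. I used the top and side values, which matched how the posts fitted.

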